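# Comb washed glass rods into the grooves of a drying tray

### The job

Three of the six washed glass stirring rods lie crossed over the ridges of the drying tray. Take the rake from its rest, set its tines down lightly on the ridges and comb across the grooves, gently enough for glass, until every rod lies down in a groove. Never touch the rods with the gripper, leave the things round about alone, and put the rake back on its rest as it was.

Things in the scene. Friction and masses are not known exactly. Their poses are not given: they have to be found in the camera images.
- tray: Grey moulded drying tray, fixed to the bench, 186 x 222 mm outside, 176 (x) by 212 mm (y) inside 5 mm walls whose tops are 27 mm above the bench (with a 6 mm rim flange outside). Origin: centre of its underside, on the bench. x runs along the grooves, y across them, z up.
- tray_crests (a point): Mid-tray, at the height of the ridge crests, 15 mm above the bench; axes as the tray. Ten ridges along x, full length, at y = -90, -70 ... +90 mm, 8 mm wide with half-round tops. Between them and at the side walls are eleven grooves 12 mm wide, centred at y = -100, -80 ... +100 mm, flat floor 4 mm above the bench. A rod down in a groove is 1 mm below the crests: a rake at crest height passes over it. Over 15 N from the rake scars it.
- rod1: Pale glass stirring rod, 10 mm thick, 150 mm long, round ends, 26 g. Origin: its centre, on its axis; x axis along it. At the start it lies crossed on the ridges, its axis 20 mm above the bench; down in a groove the axis is 9 mm above the bench. It rolls easily, but can catch between a ridge and a filled groove (then ease off and try again, or push it back from the other side); a push of over 15 N from the rake would chip it.
- rod2: Pale glass stirring rod, 10 mm thick, 150 mm long, round ends, 26 g. Origin: its centre, on its axis; x axis along it. At the start it lies crossed on the ridges, its axis 20 mm above the bench; down in a groove the axis is 9 mm above the bench. It rolls easily, but can catch between a ridge and a filled groove (then ease off and try again, or push it back from the other side); a push of over 15 N from the rake would chip it.
- rod3: Pale glass stirring rod, 10 mm thick, 150 mm long, round ends, 26 g. Origin: its centre, on its axis; x axis along it. At the start it lies crossed on the ridges, its axis 20 mm above the bench; down in a groove the axis is 9 mm above the bench. It rolls easily, but can catch between a ridge and a filled groove (then ease off and try again, or push it back from the other side); a push of over 15 N from the rake would chip it.
- rod4: Pale glass stirring rod, 10 mm thick, 150 mm long, round ends, 26 g. Origin: its centre, on its axis; x axis along it. At the start it already lies in a groove, its axis 9 mm above the bench; it must still lie in a groove at the end; over 15 N from the rake would chip it.
- rod5: Pale glass stirring rod, 10 mm thick, 150 mm long, round ends, 26 g. Origin: its centre, on its axis; x axis along it. At the start it already lies in a groove, its axis 9 mm above the bench; it must still lie in a groove at the end; over 15 N from the rake would chip it.
- rod6: Pale glass stirring rod, 10 mm thick, 150 mm long, round ends, 26 g. Origin: its centre, on its axis; x axis along it. At the start it already lies in a groove, its axis 9 mm above the bench; it must still lie in a groove at the end; over 15 N from the rake would chip it.
- rake_grip (a point): The place to grip the rake (about 0.2 kg): on the axis of its black flat-sided handle, half-way up, near the centre of mass, 60 mm behind the tine row and 75 mm above the tine tips. The handle is 18 mm wide, 22 mm high and runs from 30 to 172 mm behind the row. x: level, from the butt to the head; y: along the row; z up. At the start it stands on its tines, handle level, its rear in the rest.
- rake_head (a point): Middle of the rake's steel head bar (10 x 146 x 10 mm, along the rake's y), 36 mm above the tine tips. Seven straight tines, 6 mm thick, coated with dark rubber, with round tips, hang from it in one row 132 mm long at 22 mm spacing. They push equally well forward and backward. A bent neck joins it to the handle.
- rake_tines (a point): Middle of the row of tine tips, at the very tips; axes as rake_grip, 60 mm ahead of that point and 75 mm below it.
- rest: Wire tool rest fixed to the bench: 75 mm square foot 6 mm thick, a post, and an open fork flaring upward, 22 mm wide inside at the bottom and 44 mm at the top; cross wire top 64 mm, tips 99 mm above the bench. Origin: under the cross wire, on the bench. x: along the handle lying in it, towards the rake's head; y across. The tine row stands about 145 mm from the origin along x.
- beaker: Bystander: glass beaker, 72 mm wide, 95 mm high, upright. Origin: centre of its underside.
- wash_bottle: Bystander: white bottle with a blue cap, 64 mm wide, about 150 mm high. Origin: centre of its underside.
- tube_rack: Bystander: rack of eight capped tubes, 72 x 132 mm, 120 mm high. Origin: centre of its underside.
Not all that is in view belongs to the job. Leave any brown or turquoise look-alike of the rod1 alone.

How it is judged:
On the way, in this order (a step that is already met when the one before it is completed fails the run):
1. the rake's tines rest lightly on the ridges of the tray (contact force between rake and tray above 0.3 N and z of rake_tines in the frame of tray between 0.0115 and 0.019 m and y of rake_tines in the frame of tray between -0.108 and 0.108 m and x of rake_tines in the frame of tray between -0.03 and 0.03 m), for 0.1 s.
2. all six rods lie down in grooves (z of rod1 in the frame of tray between 0 and 0.0115 m and angle between the x axis of each of rod1, rod2, rod3, rod4, rod5, rod6 and the x axis of tray, either way round below 0.07 rad and x of rod1 in the frame of tray between -0.02 and 0.02 m and y of rod1 in the frame of tray between -0.108 and 0.108 m and z of rod2 in the frame of tray between 0 and 0.0115 m and x of rod2 in the frame of tray between -0.02 and 0.02 m and y of rod2 in the frame of tray between -0.108 and 0.108 m and z of rod3 in the frame of tray between 0 and 0.0115 m and x of rod3 in the frame of tray between -0.02 and 0.02 m and y of rod3 in the frame of tray between -0.108 and 0.108 m and z of rod4 in the frame of tray between 0 and 0.0115 m and x of rod4 in the frame of tray between -0.02 and 0.02 m and y of rod4 in the frame of tray between -0.108 and 0.108 m and z of rod5 in the frame of tray between 0 and 0.0115 m and x of rod5 in the frame of tray between -0.02 and 0.02 m and y of rod5 in the frame of tray between -0.108 and 0.108 m and z of rod6 in the frame of tray between 0 and 0.0115 m and x of rod6 in the frame of tray between -0.02 and 0.02 m and y of rod6 in the frame of tray between -0.108 and 0.108 m), for 0.2 s.
At the end, for the whole second after the job is handed in: All six rods lie at rest in grooves (axis under 11.5 mm above the bench, within 0.07 rad of the grooves, centre within 20 mm of mid-tray lengthwise); the rake is back, still, standing on its tines, handle in the fork (row 110-170 mm ahead, 30 mm sideways, 0.12 rad upright, 0.2 rad yaw) (all of step 2 and x of rake_tines in the frame of rest between 0.11 and 0.17 m and y of rake_tines in the frame of rest between -0.03 and 0.03 m and height (world z) of rake_tines below 0.004 m and angle between rake_grip's own z axis and vertical below 0.12 rad and angle between the x axis of rake_grip and the x axis of rest, either way round below 0.2 rad and linear speed of rake below 0.02 m/s and linear speed of each of rod1, rod2, rod3, rod4, rod5, rod6 below 0.03 m/s); the robot touches nothing.
It fails at once if a rod touched by the gripper or arm (contact force between any of rod1, rod2, rod3, rod4, rod5, rod6 and the fingers above 0.3 N or contact force between any of rod1, rod2, rod3, rod4, rod5, rod6 and the arm above 0.3 N).
It fails at once if the rake presses on a rod with more than 15 N (contact force between rake and rod1 above 15 N or contact force between rake and rod2 above 15 N or contact force between rake and rod3 above 15 N or contact force between rake and rod4 above 15 N or contact force between rake and rod5 above 15 N or contact force between rake and rod6 above 15 N).
It fails at once if the rake presses on the tray with more than 15 N (contact force between rake and tray above 15 N).
It fails at once if a rod is thrown out of the tray (z of any of rod1, rod2, rod3, rod4, rod5, rod6 in the frame of tray below -0.005 m or z of any of rod1, rod2, rod3, rod4, rod5, rod6 in the frame of tray above 0.045 m).
It fails at once if a bystander is moved by more than 15 mm or tipped (distance of any of beaker, wash_bottle, tube_rack from where it was at the start of the episode above 0.015 m or angle between any of beaker, wash_bottle, tube_rack's own z axis and vertical above 0.3 rad).
It also fails if it takes over 64 s, if anything falls off the work surface, if the arm or the gripper's body presses on something with over 40 N, if the wrist force passes 120 N, or if a joint passes its speed limit or range.

### The arm

A 7-joint arm with a two-finger parallel gripper is mounted at the origin on the work surface. World frame = base frame: x ahead of the robot, y to its left, z up, the work surface at z = 0. Lengths are in m, angles in rad, forces in N, time in s.
With the tool pointing down it reaches from about 0.35 to 0.9 m from the base axis. Payload 8.1 kg.
Tool frame: the origin (TCP) lies between the finger pads; the fingertips stand 8 mm ahead of it and the grasp point (between the pads) lies 11 mm behind it (arm.tcp_to_tips is the distance from the TCP to the fingertips, in m); z points along the fingers, x is the direction in which the jaws open and shut, and the axes are right-handed (so a half turn about z gives the same grasp; the last joint's range is limited). The gripper opens to 92 mm and grips with 3 to 60 N. Pads are 19 mm wide; open, the fingers measure 130 mm over their backs; the gripper's body (75 mm by 190 mm) begins 47 mm behind the grasp point.
Start: joints at [-1.342, 0.434, 0.025, 1.573, -0.012, 1.134, -0.075], TCP at [0.204, 0.591, 0.235] pointing down, gripper open.
Joint ranges: [-2.62, 2.62], [-0.44, 2.09], [-1.27, 1.32], [0.08, 2.57], [-1.32, 4.46], [0.12, 2], [-2.74, 2.74]. Speed limits (rad/s): [2.22, 2.22, 3.01, 3.01, 3.14, 3.14, 3.14].

### API

Orientations are given as a rotation vector (axis times angle).
In Python, from cell import arm, eyes gives the robot as it stands.
- The arm moves only by the tool play_rows, never from a script. Its argument "rows" is a list of rows, each a list of 3 entries, a list of its own where there are three numbers: the shift along the tool's x, y, z each as a share of 50 cm, from -1 to 1, then the turn, a rotation vector about the tool's x, y, z each as a share of 60 degrees, from -1 to 1, then the opening, from -1 (shut) to 1 (fully open), so that 0 is half open. In form: [[[dx, dy, dz], [ax, ay, az], grip], ...]. A call has 1 to 10 rows; each row is the pose to reach, as a shift and turn from the pose commanded when the call began, along the tool's axes at that moment; what a row does not reach only later rows make up. A row lasts 1/10 s, in which the tool goes at most 50 mm and 8.59 degrees, less where a joint would pass 70% of its speed; a pose out of reach is approached as far as the arm can. A call with a number of a shift or a turn outside -1 to 1 is refused whole. A call with a gripper value outside its range is refused whole. The fingers move at their own pace and stop on an object; "newtons" is the grip in N (left out, the last holds). Time passes only in rows, so rows that repeat a pose let the fingers close. It gives the time, the measured TCP pose, the force and the opening at its end, in the units of the state.
- arm.observe(): the state, without advancing time (a new reading comes with each control period).
- eyes.get_image(name): name is "scene" or "top" or "wrist"; returns (picture, depth): 420x560x3 uint8, red, green, blue; 420x560 float32, m along the optical axis (not along the pixel's ray), 0 where there is no reading.
- eyes.get_calibration(name): a dict with "intrinsics" (3x3 intrinsics, pixels), "R" (3x3) and "t" (3): a world point X has camera coordinates R X + t. Camera axes: x right, y down, z forward; pixel columns grow to the right and rows downward; lengths in m; the calibration is good to about 2 mm. A picture is of the moment at which its call begins: read the wrist's pose just before it. get_calibration takes no time and is no camera call; for the wrist camera it gives the pose at the moment of the call.
- arm.sign_off(): hands the job in, once; it reports no verdict.
The state is a dict: "clock": time; "joints": joint angles; "dq": joint speeds; "joint_efforts": joint torques, N m; "position": TCP position; "ee_rot": TCP orientation; "force": force on the tool from outside, world axes, zero at the start; "ft_torque": the same for the moment, N m; "width": opening from 0.0 (shut) to 1.0 (fully open).
Only numpy, scipy, OpenCV 4.12 (cv2) and the standard library are available. Lean on these libraries where they do the work, as an engineer would, in place of code of your own. Each camera call takes 0.05 s, during which the arm holds its last target.

## Working session

There is one attempt and no reset: what is moved stays moved. The work goes in short steps, Python scripts to look and compute and a tool call to move; the robot and the scene stay as the last step left them, time stands still between calls to the robot, and variables do not carry over. Pictures are saved under pics/ and viewed, and the job is handed in when it is done.

Besides the shell and the picture viewer there is one more tool, called after "Request:" as name(argument=value, ...), one argument or row to a line, values as JSON. play_rows: Moves the arm, as the interface text tells. Its arguments: {"type":"object","properties":{"rows":{"type":"array","items":{"type":"array"}},"newtons":{"type":"number"}},"required":["rows"]}

```bash
mkdir -p pics; ls; cat > h.py <<'E'
import numpy as np, cv2
from cell import arm, eyes
from scipy.spatial.transform import Rotation as Ro
def snap(name,fn):
    c=eyes.get_calibration(name); p,d=eyes.get_image(name)
    np.savez('pics/'+fn+'.npz',p=p,d=d,K=c['intrinsics'],R=c['R'],t=c['t'])
    cv2.imwrite('pics/'+fn+'.png',p[:,:,::-1]); return p,d,c
def load(fn): return np.load('pics/'+fn+'.npz')
def world(z):
    K,R,t,d=z['K'],z['R'],np.array(z['t']).ravel(),z['d']
    v,u=np.mgrid[:420,:560]
    pc=np.stack([(u-K[0,2])/K[0,0]*d,(v-K[1,2])/K[1,1]*d,d],-1)
    W=(pc-t)@R; W[d==0]=np.nan; return W
def proj(z,X):
    p=z['R']@np.array(X)+np.array(z['t']).ravel(); q=z['K']@p; return q[:2]/q[2]
E
python3 - <<'E'
from h import *
s=arm.observe(); print(s)
for n in ['scene','top','wrist']:
    snap(n,n+'0'); c=eyes.get_calibration(n); print(n,-np.array(c['R']).T@np.array(c['t']).ravel(),np.array(c['R'])[2],c['intrinsics'][0][0])
E
```

```text
pics
{'clock': 0.0, 'joints': array([-1.34161091,  0.43519865,  0.02498804,  1.5740797 , -0.01159823,
        1.13400876, -0.07509869]), 'dq': array([ 0.00140008, -0.00030062,  0.00173809, -0.00134953,  0.0007433 ,
        0.00052343, -0.00195367]), 'joint_efforts': array([ 2.58098225e-04, -6.67875552e+01,  9.85073335e-01, -3.14458108e+01,
       -6.04942068e-02,  4.30193602e-02,  1.80724610e-04]), 'position': array([0.20348307, 0.59042641, 0.23396699]), 'ee_rot': array([ 2.55702326e+00,  1.82341689e+00, -1.83669304e-03]), 'force': array([0.20120589, 0.25411533, 0.75844858]), 'ft_torque': array([-0.01246219, -0.02091876, -0.01118076]), 'width': 1.001119405054856}
scene [ 1.04023584 -0.05362491  0.79658708] [-0.54144521  0.06600403 -0.83814113] 393.79280612167594
top [0.48192518 0.03354183 1.09977417] [ 0.10692759 -0.00449921 -0.99425663] 452.9828909106977
wrist [0.1326144  0.61385798 0.38411986] [ 0.25602867 -0.09018361 -0.96245324] 289.70263285965166
```

```bash
ls -la; ls -la pics
```

```text
total 16
drwxr-xr-x  3 agent agent 4096 Dec  6 22:13 .
drwxr-xr-x 23 root  root  4096 Dec  6 22:13 ..
-rw-r--r--  1 agent agent  666 Dec  6 22:13 h.py
drwxr-xr-x  2 agent agent 4096 Dec  6 22:13 pics
total 5688
drwxr-xr-x 2 agent agent    4096 Dec  6 22:13 .
drwxr-xr-x 3 agent agent    4096 Dec  6 22:13 ..
-rw-r--r-- 1 agent agent 1647760 Dec  6 22:13 scene0.npz
-rw-r--r-- 1 agent agent  332368 Dec  6 22:13 scene0.png
-rw-r--r-- 1 agent agent 1647760 Dec  6 22:13 top0.npz
-rw-r--r-- 1 agent agent  301396 Dec  6 22:13 top0.png
-rw-r--r-- 1 agent agent 1647760 Dec  6 22:13 wrist0.npz
-rw-r--r-- 1 agent agent  223236 Dec  6 22:13 wrist0.png
```

View pics/top0.png

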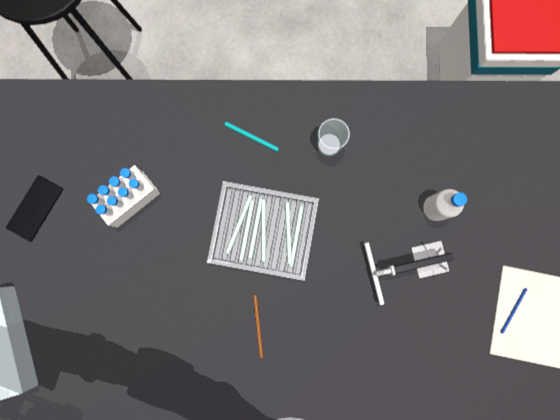

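View pics/scene0.png

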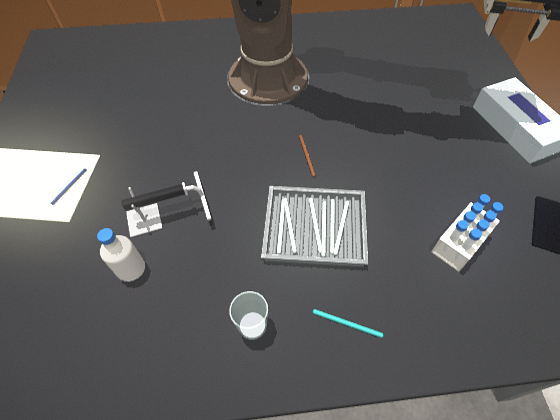

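View pics/wrist0.png

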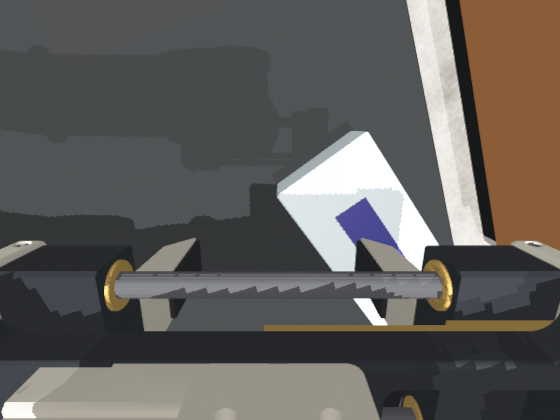

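```bash
python3 - <<'E'
from h import *
z=load('top0'); W=world(z)
for u,v in [(225,184),(318,199),(304,278),(209,263),(263,230),(372,244),(380,303),(452,257),(390,270),(333,137),(445,205),(123,196)]:
    print(u,v,W[v,u].round(4))
p=z['p'][:,:,::-1]
cv2.imwrite('pics/c1.png',cv2.resize(p[170:290,195:335],None,fx=5,fy=5,interpolation=cv2.INTER_CUBIC))
cv2.imwrite('pics/c2.png',cv2.resize(p[220:320,350:470],None,fx=6,fy=6,interpolation=cv2.INTER_CUBIC))
z=load('scene0');p=z['p'][:,:,::-1]
cv2.imwrite('pics/c3.png',cv2.resize(p[180:275,255:375],None,fx=6,fy=6,interpolation=cv2.INTER_CUBIC))
E
```

```text
225 184 [0.677  0.1547 0.0263]
318 199 [ 0.6411 -0.0683  0.0268]
304 278 [ 0.4536 -0.0339  0.0282]
209 263 [0.4884 0.1934 0.001 ]
263 230 [0.5668 0.063  0.0225]
372 244 [ 0.5349 -0.2006  0.003 ]
380 303 [ 0.3971 -0.2082  0.0408]
452 257 [ 0.5022 -0.3601  0.0888]
390 270 [ 0.4731 -0.2242  0.0765]
333 137 [ 0.7998 -0.1088  0.005 ]
445 205 [ 0.616  -0.3405  0.111 ]
123 196 [0.6325 0.3655 0.1224]
```

View pics/c1.png

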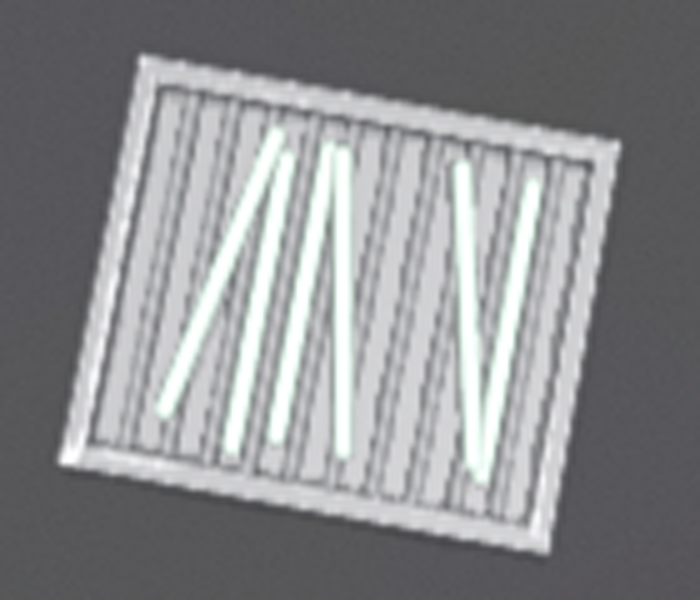

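View pics/c2.png

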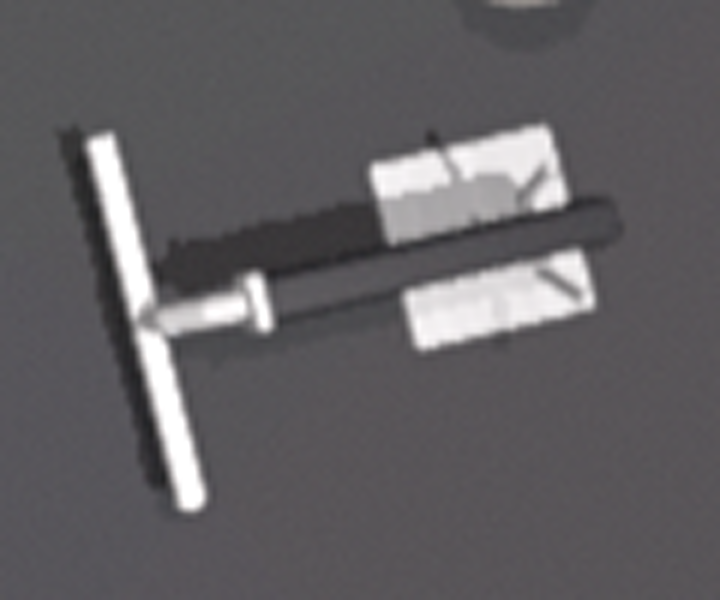

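View pics/c3.png

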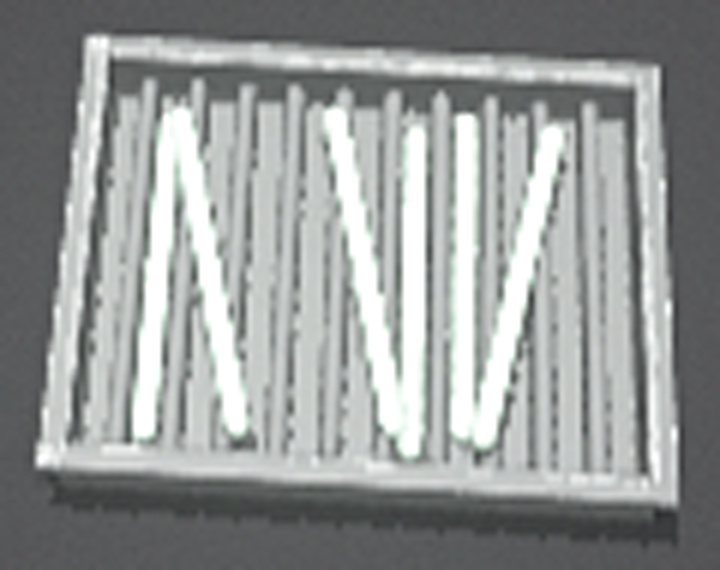

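```bash
python3 - <<'E'
from h import *
T=None
for n in ['top0','scene0']:
    z=load(n); W=world(z); p=z['p'].astype(int)
    reg=(W[...,0]>0.40)&(W[...,0]<0.72)&(W[...,1]>-0.12)&(W[...,1]<0.24)
    m=reg&(W[...,2]>0.017)&(W[...,2]<0.033)
    # table height near
    tb=reg&(W[...,2]<0.005); print(n,'table z',np.median(W[tb][:,2]))
    for rep in range(1):
        c,(w,h),a=cv2.minAreaRect((W[m][:,:2]*1000).astype(np.float32)); print(n,'rect',c,w,h,a)
    bright=reg&(p.min(-1)>205)&(W[...,2]>0.004)
    mask=bright.astype(np.uint8); 
    k,l,st,_=cv2.connectedComponentsWithStats(mask,connectivity=4)
    print([(st[i].tolist()) for i in range(1,k) if st[i,4]>8])
    # wall heights
    print('z pct',np.nanpercentile(W[reg&(W[...,2]>0.003)][:,2],[5,25,50,75,90,98]))
E
```

```text
top0 table z 0.0005640591006844486
top0 rect (566.018798828125, 62.870445251464844) 234.11900329589844 198.5922393798828 79.77027130126953
[[244, 186, 9, 4, 14], [218, 189, 8, 33, 57], [225, 195, 29, 66, 441], [303, 197, 10, 4, 20], [249, 198, 17, 64, 396], [286, 202, 17, 65, 424], [312, 212, 4, 5, 9], [207, 222, 12, 41, 100], [279, 222, 3, 5, 9], [270, 224, 4, 11, 23], [310, 224, 4, 5, 11], [250, 229, 63, 51, 303], [278, 231, 2, 7, 12], [269, 234, 3, 5, 10], [268, 240, 3, 4, 9], [232, 249, 3, 10, 17], [266, 249, 3, 7, 15], [256, 251, 4, 14, 24], [274, 254, 3, 6, 11], [282, 255, 4, 4, 9], [213, 260, 19, 6, 45], [297, 260, 4, 9, 14]]
z pct [0.00333006 0.00532757 0.01339305 0.02300823 0.02720982 0.0296175 ]
scene0 table z 0.00023244467682975885
scene0 rect (565.5704956054688, 62.21459197998047) 233.91197204589844 200.5841827392578 79.85173034667969
[[269, 186, 4, 31, 48], [281, 188, 13, 2, 16], [297, 189, 24, 3, 31], [323, 190, 15, 2, 23], [347, 192, 13, 2, 15], [277, 198, 19, 55, 398], [309, 198, 17, 58, 409], [330, 199, 19, 55, 401], [361, 200, 2, 16, 18], [362, 218, 3, 43, 70], [266, 219, 4, 24, 32], [261, 253, 5, 4, 13], [272, 254, 7, 2, 13], [314, 256, 7, 3, 14], [270, 257, 15, 1, 15], [287, 258, 12, 1, 12], [304, 259, 10, 1, 10], [320, 260, 11, 1, 11]]
z pct [0.00348872 0.00638953 0.01400873 0.02404455 0.02692154 0.02850676]
```

```bash
cat >> h.py <<'E'
YAW=np.deg2rad(-10.2); C0=np.array([0.5658,0.0625])
Rt=np.array([[np.cos(YAW),-np.sin(YAW)],[np.sin(YAW),np.cos(YAW)]])
def t2w(xy,z): return np.array([*(C0+Rt@np.array(xy)),z])
def w2t(P): 
    P=np.array(P,float); Q=P.copy(); Q[...,:2]=(P[...,:2]-C0)@Rt; return Q
def rect(fn,h,out,half=(0.11,0.13),s=2500):
    # image: columns = tray y (left=+y), rows: tray x (up=+x)
    z=load(fn)
    a,b=half
    src=[];dst=[]
    for x,y in [(a,b),(a,-b),(-a,-b),(-a,b)]:
        src.append(proj(z,t2w((x,y),h))); dst.append([(b-y)*s,(a-x)*s])
    H=cv2.getPerspectiveTransform(np.float32(src),np.float32(dst))
    im=cv2.warpPerspective(z['p'][:,:,::-1].copy(),H,(int(2*b*s),int(2*a*s)),flags=cv2.INTER_CUBIC)
    for k in range(-10,11,2):
        y=k/100.; c=int((b-y)*s); cv2.line(im,(c,0),(c,20),(0,0,255),1); cv2.putText(im,str(int(round(y*1000))),(c-12,12),0,0.4,(0,255,255),1)
    for x in (-0.08,0,0.08):
        r=int((a-x)*s); cv2.line(im,(0,r),(15,r),(0,0,255),1)
    cv2.imwrite('pics/'+out+'.png',im)
E
python3 - <<'E'
from h import *
rect('top0',0.018,'r1'); rect('scene0',0.018,'r2')
E
```

```text
(no output)
```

View pics/r1.png

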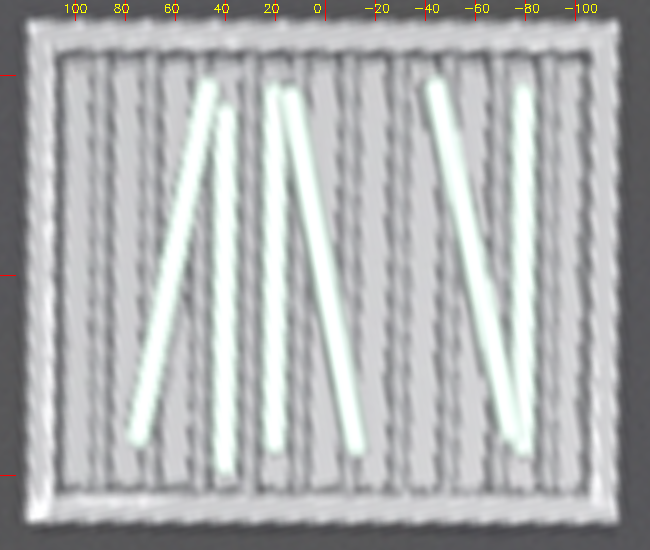

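View pics/r2.png

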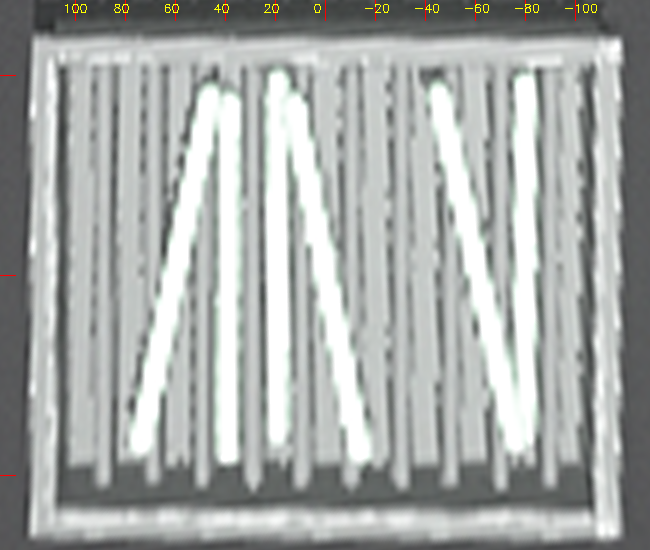

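```bash
python3 - <<'E'
from h import *
s=arm.observe(); print(Ro.from_rotvec(s['ee_rot']).as_matrix().round(3))
for n in ['top0','scene0']:
    z=load(n); W=world(z); p=z['p'].astype(int)
    reg=(W[...,0]>0.36)&(W[...,0]<0.56)&(W[...,1]>-0.40)&(W[...,1]<-0.17)
    hd=reg&(W[...,2]>0.033)&(W[...,2]<0.048)&(p.min(-1)>150)&(W[...,1]>-0.25)
    P=W[hd]; c,(w,h),a=cv2.minAreaRect((P[:,:2]*1000).astype(np.float32)); print(n,'head',len(P),np.round(c,1),round(w,1),round(h,1),round(a,2),'z',np.median(P[:,2]))
    ha=reg&(W[...,2]>0.068)&(W[...,2]<0.1)&(p.max(-1)<90)&(W[...,1]<-0.235)
    P=W[ha]; print('handle n',len(P)); c,(w,h),a=cv2.minAreaRect((P[:,:2]*1000).astype(np.float32)); print(' rect',np.round(c,1),round(w,1),round(h,1),round(a,2))
    vx,vy,x0,y0=cv2.fitLine(P[:,:2].astype(np.float32),cv2.DIST_HUBER,0,1e-4,1e-4).ravel(); print(' line',vx,vy,x0,y0,'ang',np.degrees(np.arctan2(vy,vx)),'z pct',np.percentile(P[:,2],[5,50,75,95]))
    ft=reg&(p.min(-1)>150)&(W[...,2]<0.012)&(W[...,2]>0.003)
    P=W[ft]; c,(w,h),a=cv2.minAreaRect((P[:,:2]*1000).astype(np.float32)); print(' foot',np.round(c,1),round(w,1),round(h,1),round(a,2))
    b=(W[...,0]>0.5)&(W[...,0]<0.75)&(W[...,1]<-0.25)&(W[...,1]>-0.43)&(W[...,2]>0.02)&(W[...,2]<0.2)
    P=W[b]; P=P[(P[:,0]>0.55)]; print(' bottle',P.min(0),P.max(0)); Q=P[P[:,2]>0.115]; print(' cap',Q.min(0),Q.max(0))
    m=reg&(W[...,2]>0.012)
E
```

```text
[[ 0.326  0.945 -0.   ]
 [ 0.945 -0.326 -0.001]
 [-0.001  0.    -1.   ]]
top0 head 270 [ 464.7 -195.9] 145.6 10.2 13.29 z 0.04067999181483552
handle n 365
 rect [ 489.3 -299. ] 18.0 130.6 13.35
 line 0.22977468 -0.97324383 0.49393517 -0.31010267 ang -76.71619 z pct [0.08161672 0.08609248 0.08767183 0.08946097]
 foot [ 498.2 -285.1] 85.8 193.0 0.92
 bottle [ 0.59127456 -0.38621102  0.02014201] [ 0.65376086 -0.32515347  0.15425666]
 cap [ 0.60639575 -0.37185703  0.1150046 ] [ 0.63960128 -0.33892123  0.15425666]
scene0 head 175 [ 463.9 -197.1] 145.3 9.4 13.31 z 0.04068000383849888
handle n 629
 rect [ 495.1 -297.5] 31.9 130.8 13.26
 line 0.2484276 -0.96865046 0.49797347 -0.30834442 ang -75.61551 z pct [0.07048415 0.08481943 0.08653134 0.08815883]
 foot [ 498.2 -339.8] 76.8 74.1 13.33
 bottle [ 0.59525544 -0.38713841  0.02009415] [ 0.65609914 -0.32587313  0.15250175]
 cap [ 0.60863441 -0.37271398  0.11500977] [ 0.64171607 -0.34141269  0.15250175]
```

```bash
cat >> h.py <<'E'
def go(xyz,ang,verb=True):
    s=arm.observe(); R=Ro.from_rotvec(s['ee_rot']).as_matrix()
    a=np.deg2rad(ang); X=np.array([np.cos(a),np.sin(a),0]); Z=np.array([0,0,-1.]); Rg=np.stack([X,np.cross(Z,X),Z],1)
    d=R.T@(np.array(xyz)-s['position']); r=Ro.from_matrix(R.T@Rg).as_rotvec()
    print('t',round(s['clock'],2),'pos',s['position'].round(4),'F',s['force'].round(2),'w',round(float(s['width']),3),'q',s['joints'].round(2))
    print(' shift',(d/.5).round(4),'turn',(np.degrees(r)/60).round(3),'angx',np.degrees(np.arctan2(R[1,0],R[0,0])).round(2))
E
python3 - <<'E'
from h import *
go([0.45,0.15,0.22],42); go([0.4785,-0.255,0.20],13.3)
E
```

```text
t 0.15 pos [0.2035 0.5906 0.2342] F [-0.19 -0.28 -0.14] w 0.998 q [-1.34  0.44  0.02  1.57 -0.01  1.13 -0.08]
 shift [-0.6724  0.7532  0.0291] turn [0.    0.001 0.483] angx 70.99
t 0.15 pos [0.2035 0.5906 0.2342] F [-0.19 -0.28 -0.14] w 0.998 q [-1.34  0.44  0.02  1.57 -0.01  1.13 -0.08]
 shift [-1.4196  1.071   0.07  ] turn [0.001 0.001 0.961] angx 70.99
```

Request:
play_rows(
  rows=[
    [[-0.067, 0.075, 0.0], [0, 0, 0.05], 1],
    [[-0.134, 0.15, 0.0], [0, 0, 0.1], 1],
    [[-0.2, 0.225, 0.0], [0, 0, 0.15], 1],
    [[-0.27, 0.3, 0.0], [0, 0, 0.2], 1],
    [[-0.335, 0.376, 0.0], [0, 0, 0.25], 1],
    [[-0.4, 0.45, 0.0], [0, 0, 0.3], 1],
    [[-0.47, 0.527, 0.0], [0, 0, 0.35], 1],
    [[-0.54, 0.6, 0.0], [0, 0, 0.4], 1],
    [[-0.6, 0.68, 0.0], [0, 0, 0.45], 1],
    [[-0.67, 0.753, 0.0], [0, 0, 0.483], 1],
  ],
)

```text
clock: 1.15
position: [0.4494, 0.1536, 0.2349]
ee_rot: [-2.934, -1.123, -0.001]
force: [0.4, 0.7, -0.2]
width: 1.0
```

```bash
python3 - <<'E'
from h import *
go([0.4785,-0.255,0.18],13.3)
E
```

```text
t 1.15 pos [0.4494 0.1536 0.2349] F [ 0.39  0.7  -0.21] w 1.0 q [-0.73  0.19  0.34  1.95 -0.07  1.02  0.38]
 shift [-0.5025  0.647   0.1094] turn [-0.    -0.001  0.477] angx 41.9
```

Request:
play_rows(
  rows=[
    [[-0.05, 0.065, 0.011], [0, 0, 0.05], 1],
    [[-0.1, 0.13, 0.022], [0, 0, 0.1], 1],
    [[-0.15, 0.194, 0.033], [0, 0, 0.15], 1],
    [[-0.2, 0.26, 0.044], [0, 0, 0.2], 1],
    [[-0.25, 0.323, 0.055], [0, 0, 0.25], 1],
    [[-0.3, 0.388, 0.065], [0, 0, 0.3], 1],
    [[-0.35, 0.453, 0.076], [0, 0, 0.35], 1],
    [[-0.4, 0.52, 0.088], [0, 0, 0.4], 1],
    [[-0.45, 0.582, 0.1], [0, 0, 0.45], 1],
    [[-0.5025, 0.647, 0.109], [0, 0, 0.477], 1],
  ],
)

```text
clock: 2.15
position: [0.4781, -0.2545, 0.1797]
ee_rot: [-3.12, -0.364, 0.001]
force: [0.9, 0.6, 0.9]
width: 1.001
```

```bash
python3 - <<'E'
from h import *
go([0.4785,-0.255,0.064],13.3)
snap('wrist','w1')
E
```

```text
t 2.15 pos [ 0.4781 -0.2545  0.1797] F [0.92 0.62 0.93] w 1.001 q [-0.06  0.39  0.61  1.88 -0.27  0.95  0.91]
 shift [0.0006 0.0013 0.2314] turn [-0.  0.  0.] angx 13.31
```

View pics/w1.png

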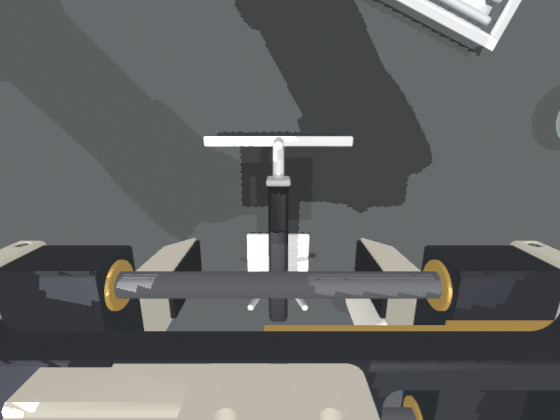

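```bash
python3 - <<'E'
from h import *
z=load('w1'); W=world(z)
for r in (190,205,220): 
    row=W[r,270:288]; ok=row[:,2]>0.07; print(r,row[ok].mean(0).round(4),ok.sum())
b=W[136:147,204:352].reshape(-1,3); b=b[(b[:,2]>.03)&(b[:,2]<.05)]; print(b.mean(0).round(4),b.min(0).round(4),b.max(0).round(4))
f=np.array([-0.230,0.973]); print('grip est',b.mean(0)[:2]-0.06*f)
E
```

```text
190 [ 0.4719 -0.2348  0.0858] 18
205 [ 0.475  -0.2477  0.086 ] 18
220 [ 0.4782 -0.261   0.0861] 18
[ 0.4619 -0.1965  0.0408] [ 0.3916 -0.2174  0.0379] [ 0.5329 -0.176   0.0496]
grip est [ 0.4756675  -0.25488834]
```

Request:
play_rows(
  rows=[
    [[-0.003, 0.001, 0.03], [0, 0, 0], 1],
    [[-0.003, 0.001, 0.07], [0, 0, 0], 1],
    [[-0.003, 0.001, 0.11], [0, 0, 0], 1],
    [[-0.003, 0.001, 0.15], [0, 0, 0], 1],
    [[-0.003, 0.001, 0.19], [0, 0, 0], 1],
    [[-0.003, 0.001, 0.215], [0, 0, 0], 1],
    [[-0.003, 0.001, 0.228], [0, 0, 0], 1],
    [[-0.003, 0.001, 0.2314], [0, 0, 0], 1],
    [[-0.003, 0.001, 0.2314], [0, 0, 0], 1],
  ],
)

```text
clock: 3.1
position: [0.4771, -0.2542, 0.0649]
ee_rot: [3.12, 0.366, 0.001]
force: [-0.5, 0.8, -0.1]
width: 1.002
```

```bash
python3 - <<'E'
from h import *
go([0.4767,-0.255,0.064],13.3)
E
```

```text
t 3.1 pos [ 0.4771 -0.2542  0.0649] F [-0.51  0.83 -0.09] w 1.002 q [ 0.03  0.55  0.51  1.99 -0.4   0.7   1.02]
 shift [-0.0012  0.0013  0.0017] turn [ 0.    -0.     0.001] angx 13.38
```

Close on the handle at 40 N.

Request:
play_rows(
  rows=[
    [[-0.001, 0.001, 0.001], [0, 0, 0], -0.3],
    [[-0.001, 0.001, 0.001], [0, 0, 0], -0.55],
    [[-0.001, 0.001, 0.001], [0, 0, 0], -0.65],
    [[-0.001, 0.001, 0.001], [0, 0, 0], -0.8],
    [[-0.001, 0.001, 0.001], [0, 0, 0], -1],
    [[-0.001, 0.001, 0.001], [0, 0, 0], -1],
    [[-0.001, 0.001, 0.001], [0, 0, 0], -1],
    [[-0.001, 0.001, 0.001], [0, 0, 0], -1],
  ],
  newtons=40,
)

```text
clock: 3.9
position: [0.4765, -0.2547, 0.064]
ee_rot: [-3.12, -0.366, 0.0]
force: [-0.4, 0.5, 0.0]
width: 0.353
```

```bash
python3 - <<'E'
from h import *
go([0.4767,-0.255,0.064],13.3)
E
```

```text
t 3.9 pos [ 0.4765 -0.2547  0.064 ] F [-0.38  0.52  0.02] w 0.353 q [ 0.03  0.55  0.51  1.99 -0.4   0.7   1.02]
 shift [ 0.0002  0.0007 -0.    ] turn [-0.     0.     0.001] angx 13.39
```

Request:
play_rows(
  rows=[
    [[0, 0, 0], [0, 0, 0], -1],
    [[0, 0, 0], [0, 0, 0], -1],
    [[0, 0, 0], [0, 0, 0], -1],
    [[0, 0, 0], [0, 0, 0], -1],
    [[0, 0, 0], [0, 0, 0], -1],
  ],
  newtons=40,
)

```text
clock: 4.4
position: [0.4767, -0.2547, 0.064]
ee_rot: [3.12, 0.366, 0.0]
force: [0.8, -1.4, -0.8]
width: 0.191
```

```bash
python3 - <<'E'
from h import *
go([0.4767,-0.255,0.124],13.3)
E
```

```text
t 4.4 pos [ 0.4767 -0.2547  0.064 ] F [ 0.77 -1.41 -0.75] w 0.191 q [ 0.03  0.55  0.51  1.99 -0.4   0.7   1.02]
 shift [-0.      0.0005 -0.1199] turn [ 0.    -0.     0.001] angx 13.38
```

Request:
play_rows(
  rows=[
    [[0, 0, 0], [0, 0, 0], -1],
    [[0, 0, -0.01], [0, 0, 0], -1],
    [[0, 0, -0.03], [0, 0, 0], -1],
    [[0, 0, -0.055], [0, 0, 0], -1],
    [[0, 0, -0.08], [0, 0, 0], -1],
    [[0, 0, -0.105], [0, 0, 0], -1],
    [[0, 0, -0.125], [0, 0, 0], -1],
    [[0, 0, -0.14], [0, 0, 0], -1],
    [[0, 0, -0.14], [0, 0, 0], -1],
  ],
  newtons=50,
)

```text
clock: 5.3
position: [0.4772, -0.255, 0.1352]
ee_rot: [3.119, 0.366, 0.003]
force: [0.3, -0.7, -1.3]
width: 0.19
```

```bash
python3 - <<'E'
from h import *
# tcp targets: rake x = tray +y ; row at tray (0,yr): grip at (0,yr-0.06)
g=t2w((0.0,0.030-0.06),0.134); print(g)
go(g,-10.2)
snap('scene','s2'); snap('wrist','w2')
E
```

```text
[0.56048746 0.03297413 0.134     ]
t 5.3 pos [ 0.4772 -0.255   0.1352] F [ 0.35 -0.65 -1.27] w 0.19 q [-0.03  0.45  0.58  1.93 -0.32  0.85  0.95]
 shift [ 0.2955 -0.5216  0.0024] turn [ 0.001 -0.002  0.393] angx 13.39
```

View pics/s2.png

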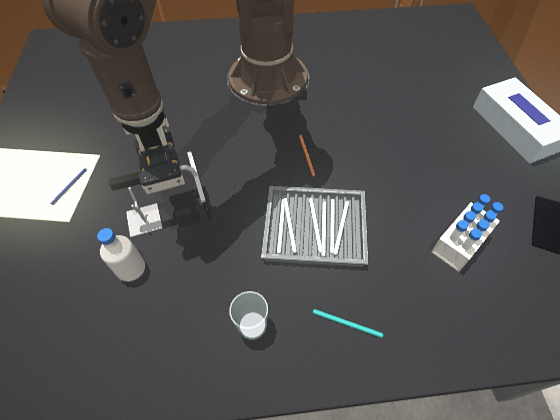

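View pics/w2.png

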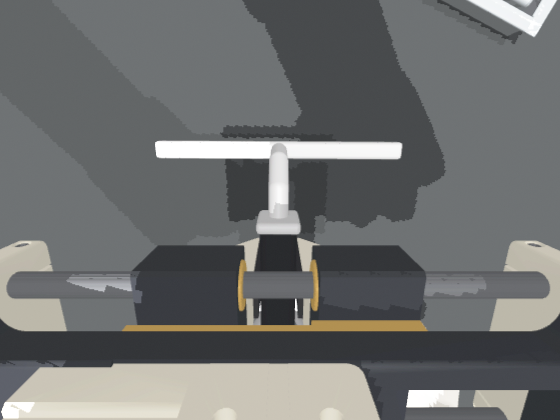

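```bash
python3 - <<'E'
from h import *
z=load('w2'); W=world(z); s=arm.observe(); R=Ro.from_rotvec(s['ee_rot']).as_matrix()
m=np.zeros((420,560),bool); m[138:163,150:406]=True
m&=(z['p'].min(-1)>120)&(W[...,2]>.09)&(W[...,2]<.125)
b=(W[m]-s['position'])@R
print(b.mean(0).round(4),b.min(0).round(4),b.max(0).round(4))
L=b[b[:,0]<-.05].mean(0);Rr=b[b[:,0]>.05].mean(0); print(L.round(4),Rr.round(4))
E
```

```text
[-0.0018 -0.0599  0.0229] [-0.0745 -0.0649  0.009 ] [ 0.0708 -0.0544  0.0311]
[-0.062  -0.0602  0.0233] [ 0.0602 -0.0595  0.0229]
```

Request:
play_rows(
  rows=[
    [[0.015, -0.026, 0.0], [0, 0, 0.02], -1],
    [[0.044, -0.078, 0.0], [0, 0, 0.06], -1],
    [[0.08, -0.14, 0.0], [0, 0, 0.105], -1],
    [[0.12, -0.21, 0.0], [0, 0, 0.16], -1],
    [[0.16, -0.28, 0.0], [0, 0, 0.21], -1],
    [[0.2, -0.35, 0.001], [0, 0, 0.265], -1],
    [[0.235, -0.415, 0.002], [0, 0, 0.315], -1],
    [[0.268, -0.473, 0.002], [0, 0, 0.36], -1],
    [[0.288, -0.508, 0.002], [0, 0, 0.383], -1],
    [[0.2955, -0.5216, 0.002], [0, 0, 0.393], -1],
  ],
)

```text
clock: 6.4
position: [0.5599, 0.0361, 0.132]
ee_rot: [-3.129, 0.274, 0.002]
force: [-0.1, -0.2, -1.4]
width: 0.189
```

```bash
cat >> h.py <<'E'
def rowpos():
    s=arm.observe(); R=Ro.from_rotvec(s['ee_rot']).as_matrix()
    tip=s['position']+R@np.array([-0.0015,-0.060,0.064]); t=w2t(tip); print('row tray',t.round(4))
def gorow(x,y,z): 
    rowpos(); g=t2w((x+0.0015,y-0.06),z+0.064); go(g,-10.2)
E
python3 - <<'E'
from h import *
gorow(0,0.03,0.025)
snap('top','t3');snap('scene','s3');snap('wrist','w3')
rect('top0',0.018,'r1')
E
```

```text
row tray [-0.0029  0.033   0.0681]
t 6.4 pos [0.5599 0.0361 0.132 ] F [-0.08 -0.19 -1.38] w 0.189 q [-0.63  0.5   0.67  1.89 -0.4   0.89  0.06]
 shift [0.0054 0.006  0.0861] turn [-0.     0.001  0.003] angx -10.01
```

View pics/t3.png

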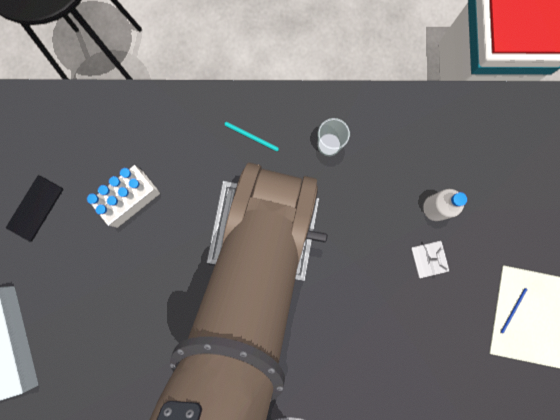

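View pics/s3.png

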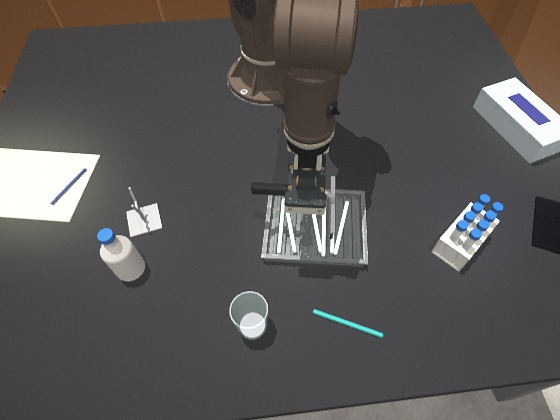

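View pics/w3.png

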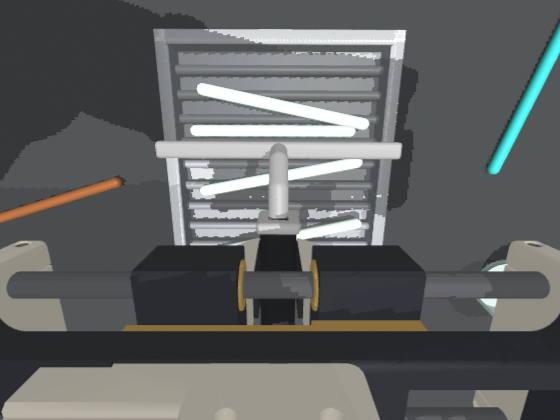

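Request:
play_rows(
  rows=[
    [[0.005, 0.006, 0.01], [0, 0, 0.003], -1],
    [[0.005, 0.006, 0.03], [0, 0, 0.003], -1],
    [[0.005, 0.006, 0.055], [0, 0, 0.003], -1],
    [[0.005, 0.006, 0.075], [0, 0, 0.003], -1],
    [[0.005, 0.006, 0.086], [0, 0, 0.003], -1],
    [[0.005, 0.006, 0.086], [0, 0, 0.003], -1],
    [[0.005, 0.006, 0.086], [0, 0, 0.003], -1],
  ],
)

```text
clock: 7.25
position: [0.5619, 0.0297, 0.09]
ee_rot: [3.129, -0.284, -0.0]
force: [-0.7, 0.9, -1.7]
width: 0.193
```

```bash
python3 - <<'E'
from h import *
gorow(0,0.03,0.0155)
snap('wrist','w4')
gorow(0,0.03,0.0155)
E
```

```text
row tray [0.0006 0.027  0.026 ]
t 7.25 pos [0.5619 0.0297 0.09  ] F [-0.72  0.93 -1.68] w 0.193 q [-0.59  0.56  0.63  1.92 -0.45  0.8   0.11]
 shift [-0.0009 -0.006   0.0209] turn [ 0.     0.    -0.003] angx -10.38
row tray [0.0009 0.0271 0.0263]
t 7.3 pos [0.5621 0.0298 0.0903] F [-0.51 -0.36 -1.46] w 0.195 q [-0.59  0.56  0.63  1.92 -0.45  0.8   0.11]
 shift [-0.0014 -0.0057  0.0215] turn [-0.    -0.    -0.003] angx -10.37
```

View pics/w4.png

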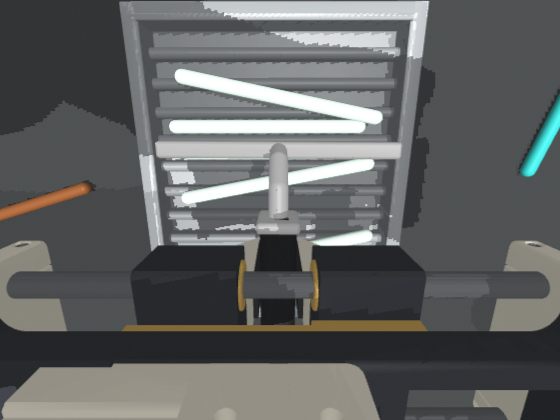

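```bash
python3 - <<'E'
from h import *
z=load('w4'); W=w2t(world(z)); 
m=np.zeros((420,560),bool); m[0:240,110:430]=True; p=z['p']
P=W[m&(np.isfinite(W[...,2]))]
# profile along y near left margin x -0.085..-0.077 (outside rods)
for lo,hi in [(-0.087,-0.077),(0.079,0.087)]:
    Q=P[(P[:,0]>lo)&(P[:,0]<hi)&(P[:,2]<.024)]
    ys=np.arange(-0.06,0.106,0.002)
    print([(int(round(y*1000)),round(float(np.median(Q[np.abs(Q[:,1]-y)<.0012][:,2])*1000),1)) for y in ys if (np.abs(Q[:,1]-y)<.0012).sum()>0])
w=P[(P[:,2]>.0255)&(P[:,2]<.029)]
for nm,sel in [('+y',(w[:,1]>.1)),('-x',(w[:,0]<-.085)),('+x',(w[:,0]>.085))]:
    q=w[sel]; print(nm,q.min(0).round(4),q.max(0).round(4))
h=P[(P[:,2]>.06)&(P[:,2]<.072)&(np.abs(P[:,1]-.03)<.015)]; print('head',h.min(0).round(4),h.max(0).round(4),np.median(h,0).round(4))
E
```

```text
[(-52, 13.8), (-50, 14.8), (-48, 14.2), (-46, 8.1), (-44, 4.1), (-42, 4.1), (-40, 4.1), (-38, 3.5), (-34, 12.7), (-32, 14.6), (-30, 14.9), (-28, 14.1), (-26, 8.5), (-24, 4.1), (-22, 3.9), (-20, 4.1), (-18, 4.0), (-16, 4.1), (-14, 13.6), (-12, 14.6), (-10, 14.8), (-8, 14.2), (-6, 8.6), (-4, 3.9), (-2, 3.8), (0, 4.0), (2, 4.0), (4, 4.0), (6, 13.5), (8, 14.5), (10, 14.9), (12, 14.4), (14, 7.1), (16, 3.7), (30, 14.8), (32, 14.4), (34, 4.4), (36, 5.2), (38, 12.5), (40, 12.8), (42, 12.3), (44, 3.8), (46, 9.6), (48, 14.7), (50, 15.0), (52, 14.3), (54, 11.5), (56, 4.0), (58, 3.9), (60, 3.9), (62, 3.7), (64, 4.0), (66, 11.6), (68, 14.5), (70, 14.6), (72, 14.0), (74, 13.0), (76, 3.9), (78, 4.2), (80, 3.8), (82, 4.2), (84, 4.1), (86, 10.3), (88, 14.3), (90, 15.0), (92, 14.4), (94, 12.8), (96, 4.3), (98, 3.7), (100, 3.9), (102, 4.0), (104, 4.0)]
[(-52, 15.0), (-50, 15.1), (-48, 14.4), (-46, 9.5), (-44, 6.5), (-42, 7.2), (-40, 5.6), (-38, 4.9), (-36, 10.9), (-34, 14.3), (-32, 15.1), (-30, 15.1), (-28, 14.3), (-26, 9.5), (-24, 6.2), (-22, 6.1), (-20, 6.7), (-18, 5.8), (-16, 13.5), (-14, 15.5), (-1
[... 156 characters left out ...]
 (16, 20.5), (28, 15.4), (30, 15.3), (32, 14.5), (34, 11.6), (36, 4.9), (38, 5.2), (40, 6.9), (42, 5.8), (44, 10.1), (46, 14.0), (48, 15.2), (50, 15.5), (52, 14.7), (54, 12.6), (56, 5.5), (58, 7.2), (60, 6.6), (62, 7.2), (64, 6.2), (66, 13.4), (68, 14.9), (70, 15.5), (72, 14.4), (74, 13.9), (76, 7.0), (78, 5.0), (80, 6.4), (82, 6.3), (84, 6.2), (86, 12.7), (88, 15.3), (90, 15.4), (92, 15.0), (94, 17.6), (96, 8.0), (98, 6.7), (100, 6.3), (102, 6.3), (104, 6.9)]
+y [-0.1013  0.1     0.0255] [0.0967 0.1166 0.029 ]
-x [-0.1015 -0.0461  0.0255] [-0.085   0.1166  0.0289]
+x [ 0.085  -0.0466  0.0255] [0.0967 0.1162 0.029 ]
head [-0.0724  0.0209  0.06  ] [0.0731 0.0312 0.072 ] [0.002  0.0264 0.0666]
```

Request:
play_rows(
  rows=[
    [[-0.002, -0.004, 0.003], [0, 0, -0.003], -1],
    [[-0.004, -0.007, 0.008], [0, 0, -0.003], -1],
    [[-0.004, -0.007, 0.013], [0, 0, -0.003], -1],
    [[-0.004, -0.007, 0.016], [0, 0, -0.003], -1],
    [[-0.004, -0.007, 0.018], [0, 0, -0.003], -1],
    [[-0.004, -0.007, 0.018], [0, 0, -0.003], -1],
  ],
)

```text
clock: 7.9
position: [0.5604, 0.0335, 0.0809]
ee_rot: [3.129, -0.279, -0.0]
force: [-0.6, -0.3, -2.0]
width: 0.193
```

```bash
python3 - <<'E'
from h import *
gorow(0,0.03,0.0145)
snap('scene','s5')
gorow(0,0.03,0.0145)
E
```

```text
row tray [-0.0016  0.0305  0.0169]
t 7.9 pos [0.5604 0.0335 0.0809] F [-0.57 -0.33 -1.97] w 0.193 q [-0.59  0.57  0.62  1.93 -0.46  0.78  0.12]
 shift [0.0033 0.0011 0.0048] turn [0. 0. 0.] angx -10.2
row tray [-0.0016  0.0305  0.017 ]
t 7.95 pos [0.5605 0.0335 0.081 ] F [-0.06  0.78 -1.61] w 0.196 q [-0.59  0.57  0.62  1.93 -0.46  0.78  0.12]
 shift [0.0032 0.0011 0.0049] turn [ 0.  0. -0.] angx -10.2
```

Request:
play_rows(
  rows=[
    [[0.002, 0.001, 0.001], [0, 0, 0], -1],
    [[0.002, 0.001, 0.002], [0, 0, 0], -1],
    [[0.002, 0.001, 0.003], [0, 0, 0], -1],
    [[0.002, 0.001, 0.003], [0, 0, 0], -1],
  ],
)

```text
clock: 8.35
position: [0.5614, 0.0329, 0.0795]
ee_rot: [-3.129, 0.279, 0.0]
force: [0.3, -1.0, -2.2]
width: 0.194
```

Request:
play_rows(
  rows=[
    [[0, 0, 0.0005], [0, 0, 0], -1],
    [[0, 0, 0.001], [0, 0, 0], -1],
    [[0, 0, 0.001], [0, 0, 0], -1],
  ],
)

```text
clock: 8.65
position: [0.5615, 0.033, 0.0791]
ee_rot: [-3.129, 0.279, -0.0]
force: [-0.2, 0.1, -0.7]
width: 0.192
```

```bash
python3 - <<'E'
from h import *
gorow(0,0.03,0.0145)
E
```

```text
row tray [-0.0005  0.0302  0.0151]
t 8.65 pos [0.5615 0.033  0.0791] F [-0.2   0.14 -0.67] w 0.192 q [-0.58  0.58  0.62  1.93 -0.47  0.78  0.12]
 shift [0.0011 0.0003 0.0011] turn [-0. -0.  0.] angx -10.19
```

Request:
play_rows(
  rows=[
    [[0, 0, 0.0005], [0, 0, 0], -1],
    [[0, 0, 0.001], [0, 0, 0], -1],
    [[0, 0, 0.001], [0, 0, 0], -1],
    [[0, 0, 0.001], [0, 0, 0], -1],
  ],
)

```text
clock: 9.05
position: [0.5615, 0.0327, 0.0787]
ee_rot: [-3.129, 0.279, -0.0]
force: [-0.7, -1.3, 1.9]
width: 0.194
```

Request:
play_rows(
  rows=[
    [[0, 0, 0], [0, 0, 0], -1],
    [[0, 0, 0], [0, 0, 0], -1],
  ],
)

```text
clock: 9.25
position: [0.5615, 0.0327, 0.0787]
ee_rot: [3.129, -0.279, 0.0]
force: [-0.6, -0.8, 5.5]
width: 0.193
```

```bash
python3 - <<'E'
from h import *
gorow(0,0.02,0.0158)
E
```

```text
row tray [-0.0005  0.0299  0.0147]
t 9.25 pos [0.5615 0.0327 0.0787] F [-0.61 -0.77  5.51] w 0.193 q [-0.58  0.58  0.62  1.93 -0.47  0.78  0.12]
 shift [ 0.001   0.0199 -0.0023] turn [ 0. -0. -0.] angx -10.21
```

Request:
play_rows(
  rows=[
    [[0, 0, -0.002], [0, 0, 0], -1],
    [[0, 0, -0.003], [0, 0, 0], -1],
    [[0, 0.004, -0.003], [0, 0, 0], -1],
    [[0, 0.008, -0.003], [0, 0, 0], -1],
    [[0, 0.012, -0.003], [0, 0, 0], -1],
    [[0, 0.016, -0.003], [0, 0, 0], -1],
    [[0, 0.018, -0.003], [0, 0, 0], -1],
    [[0, 0.02, -0.003], [0, 0, 0], -1],
  ],
)

```text
clock: 10.05
position: [0.5596, 0.0229, 0.08]
ee_rot: [-3.129, 0.279, -0.0]
force: [0.9, 0.4, -1.6]
width: 0.188
```

```bash
python3 - <<'E'
from h import *
gorow(0,0.01,0.016)
E
```

```text
row tray [-0.0006  0.02    0.016 ]
t 10.05 pos [0.5596 0.0229 0.08  ] F [ 0.89  0.4  -1.55] w 0.188 q [-0.57  0.57  0.62  1.94 -0.46  0.78  0.14]
 shift [0.0011 0.0199 0.0001] turn [-0. -0. -0.] angx -10.21
```

Request:
play_rows(
  rows=[
    [[0, 0.003, 0], [0, 0, 0], -1],
    [[0, 0.006, 0], [0, 0, 0], -1],
    [[0, 0.009, 0], [0, 0, 0], -1],
    [[0, 0.012, 0], [0, 0, 0], -1],
    [[0, 0.015, 0], [0, 0, 0], -1],
    [[0, 0.018, 0], [0, 0, 0], -1],
    [[0, 0.021, 0], [0, 0, 0], -1],
    [[0, 0.024, 0], [0, 0, 0], -1],
    [[0, 0.027, 0], [0, 0, 0], -1],
    [[0, 0.03, 0], [0, 0, 0], -1],
  ],
)

```text
clock: 11.05
position: [0.5569, 0.0082, 0.08]
ee_rot: [-3.129, 0.279, -0.0]
force: [0.4, 0.0, -1.8]
width: 0.192
```

```bash
python3 - <<'E'
from h import *
gorow(0,-0.005,0.016)
snap('wrist','w6'); snap('scene','s6'); rect('s6' if 0 else 'scene0',0.018,'rr')
z=load('s6'); p=z['p'][:,:,::-1]; cv2.imwrite('pics/s6c.png',cv2.resize(p[170:275,245:375],None,fx=5,fy=5,interpolation=cv2.INTER_CUBIC))
E
```

```text
row tray [-0.0006  0.005   0.016 ]
t 11.05 pos [0.5569 0.0082 0.08  ] F [ 0.37  0.01 -1.83] w 0.192 q [-0.54  0.57  0.62  1.94 -0.46  0.78  0.16]
 shift [0.0012 0.02   0.0001] turn [-0.  0. -0.] angx -10.2
```

View pics/w6.png

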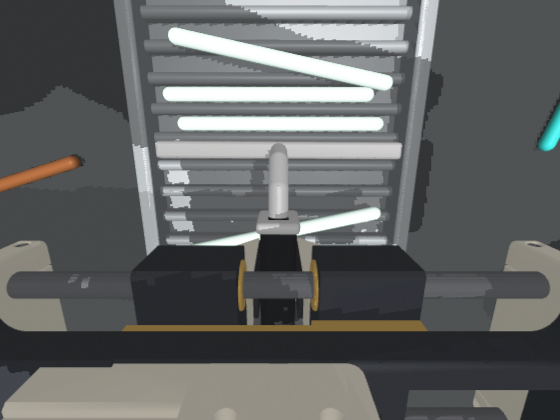

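View pics/s6c.png

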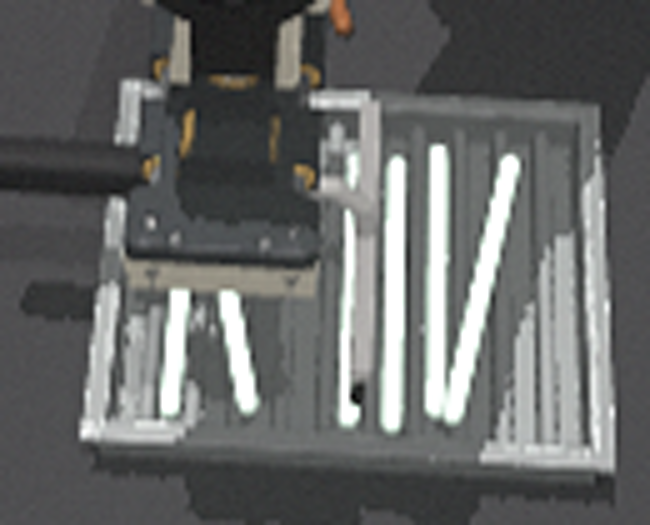

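```bash
cat >> h.py <<'E'
def rods(fn,box=None):
    z=load(fn); W=w2t(world(z)); p=z['p'].astype(int)
    hsv=cv2.cvtColor(z['p'],cv2.COLOR_RGB2HSV)
    m=(p.min(-1)>215)&(np.abs(W[...,0])<.085)&(np.abs(W[...,1])<.106)&(W[...,2]>.007)&(W[...,2]<.029)
    k,l,st,_=cv2.connectedComponentsWithStats(m.astype(np.uint8),connectivity=8)
    for i in range(1,k):
        if st[i,4]<40: continue
        P=W[l==i]; a=P[P[:,0]<np.percentile(P[:,0],12)].mean(0); b=P[P[:,0]>np.percentile(P[:,0],88)].mean(0)
        print('rod? n',st[i,4],'lo',a.round(4),'hi',b.round(4),'x',P[:,0].min().round(3),P[:,0].max().round(3),'zmed',np.median(P[:,2]).round(4),'zmax',np.percentile(P[:,2],95).round(4))
E
python3 - <<'E'
from h import *
rods('scene0'); print(); rods('s6'); print(); rods('w6')
E
```

```text
rod? n 390 lo [-0.0546 -0.0773  0.0196] hi [ 0.0698 -0.0631  0.0182] x -0.068 0.077 zmed 0.021 zmax 0.026
rod? n 397 lo [-0.0601  0.0021  0.0188] hi [0.0679 0.0154 0.0194] x -0.071 0.077 zmed 0.0214 zmax 0.0258
rod? n 375 lo [-0.0633  0.0526  0.0176] hi [0.0666 0.0439 0.0203] x -0.078 0.076 zmed 0.022 zmax 0.0259

rod? n 357 lo [-0.0625  0.0522  0.0176] hi [0.0665 0.0439 0.0203] x -0.078 0.076 zmed 0.0222 zmax 0.0262
rod? n 185 lo [-0.0572  0.0199  0.0132] hi [0.0685 0.0195 0.0134] x -0.067 0.076 zmed 0.0134 zmax 0.0154
rod? n 76 lo [-0.0285 -0.0026  0.012 ] hi [ 0.0723 -0.0001  0.0117] x -0.037 0.076 zmed 0.0127 zmax 0.0152
rod? n 91 lo [ 0.0154 -0.0797  0.0122] hi [ 0.0728 -0.0805  0.0127] x 0.011 0.077 zmed 0.0132 zmax 0.0152
rod? n 92 lo [ 0.0215 -0.0567  0.024 ] hi [ 0.0739 -0.046   0.0231] x 0.017 0.077 zmed 0.0238 zmax 0.026

rod? n 223 lo [-0.0096  0.0888  0.0149] hi [0.0528 0.0888 0.0151] x -0.014 0.057 zmed 0.0148 zmax 0.016
rod? n 3437 lo [-0.0613  0.0717  0.0241] hi [0.064  0.0466 0.0241] x -0.071 0.074 zmed 0.0242 zmax 0.0256
rod? n 2799 lo [-0.0721  0.0394  0.0131] hi [0.0559 0.0391 0.0131] x -0.082 0.066 zmed 0.0132 zmax 0.0147
rod? n 2564 lo [-0.0633  0.0196  0.0132] hi [0.0644 0.0193 0.0132] x -0.073 0.075 zmed 0.0133 zmax 0.0147
rod? n 861 lo [ 0.0191 -0.0563  0.0242] hi [ 0.0707 -0.045   0.0238] x 0.014 0.077 zmed 0.0243 zmax 0.0256
rod? n 284 lo [-0.0522 -0.0689  0.0234] hi [-0.0182 -0.0624  0.0239] x -0.059 -0.016 zmed 0.0242 zmax 0.0255
```

Request:
play_rows(
  rows=[
    [[0, -0.006, 0], [0, 0, 0], -1],
    [[0, -0.014, 0], [0, 0, 0], -1],
    [[0, -0.022, 0], [0, 0, 0], -1],
    [[0, -0.03, 0], [0, 0, 0], -1],
    [[0, -0.038, 0], [0, 0, 0], -1],
    [[0, -0.046, 0], [0, 0, 0], -1],
    [[0, -0.052, 0], [0, 0, 0], -1],
    [[0, -0.056, 0], [0, 0, 0], -1],
    [[0, -0.06, 0], [0, 0, 0], -1],
    [[0, -0.063, 0], [0, 0, 0], -1],
  ],
)

```text
clock: 12.15
position: [0.5626, 0.0394, 0.08]
ee_rot: [-3.129, 0.279, 0.0]
force: [-0.1, 0.0, -1.0]
width: 0.192
```

Request:
play_rows(
  rows=[
    [[0, -0.003, 0], [0, 0, 0], -1],
    [[0, -0.006, 0], [0, 0, 0], -1],
    [[0, -0.009, 0], [0, 0, 0], -1],
    [[0, -0.012, 0], [0, 0, 0], -1],
    [[0, -0.015, 0], [0, 0, 0], -1],
    [[0, -0.018, 0], [0, 0, 0], -1],
    [[0, -0.021, 0], [0, 0, 0], -1],
    [[0, -0.024, 0], [0, 0, 0], -1],
    [[0, -0.027, 0], [0, 0, 0], -1],
    [[0, -0.03, 0], [0, 0, 0], -1],
  ],
)

```text
clock: 13.15
position: [0.5652, 0.0542, 0.08]
ee_rot: [-3.129, 0.279, -0.0]
force: [-0.1, 0.3, -1.2]
width: 0.192
```

```bash
python3 - <<'E'
from h import *
gorow(0,0.06,0.016)
snap('wrist','w7'); snap('scene','s7')
rods('w7'); print(); rods('s7')
E
```

```text
row tray [-0.0006  0.0517  0.016 ]
t 13.15 pos [0.5652 0.0542 0.08  ] F [-0.11  0.29 -1.17] w 0.192 q [-0.62  0.58  0.62  1.92 -0.47  0.79  0.08]
 shift [ 0.0012 -0.0165  0.0001] turn [-0. -0.  0.] angx -10.19
rod? n 2673 lo [-0.0611  0.0653  0.0249] hi [0.0664 0.0588 0.0155] x -0.07 0.077 zmed 0.0204 zmax 0.0254
rod? n 835 lo [-0.0765  0.0389  0.0134] hi [-0.0125  0.0383  0.0134] x -0.082 -0.008 zmed 0.0135 zmax 0.0148
rod? n 629 lo [0.0099 0.0383 0.0134] hi [0.0615 0.0384 0.0132] x 0.007 0.066 zmed 0.0135 zmax 0.0147
rod? n 867 lo [-0.0689  0.0203  0.0131] hi [-0.0126  0.0201  0.0135] x -0.074 -0.009 zmed 0.0134 zmax 0.0147
rod? n 962 lo [0.0107 0.0197 0.0133] hi [0.0695 0.0197 0.0132] x 0.007 0.075 zmed 0.0133 zmax 0.0147
rod? n 824 lo [-0.0698  0.0008  0.0131] hi [-0.0161  0.0017  0.0131] x -0.074 -0.009 zmed 0.0133 zmax 0.0147
rod? n 849 lo [0.0141 0.0017 0.0131] hi [0.0684 0.0005 0.0132] x 0.007 0.074 zmed 0.0133 zmax 0.0148

rod? n 151 lo [-0.0288 -0.0804  0.0133] hi [ 0.0704 -0.0804  0.0123] x -0.037 0.076 zmed 0.0129 zmax 0.0152
rod? n 155 lo [-0.0204 -0.0664  0.0243] hi [ 0.0716 -0.0462  0.0238] x -0.028 0.078 zmed 0.024 zmax 0.0264
rod? n 78 lo [0.0108 0.0404 0.0135] hi [0.0655 0.0394 0.0118] x 0.003 0.068 zmed 0.0135 zmax 0.016
rod? n 59 lo [0.0117 0.0628 0.0121] hi [0.0775 0.0593 0.0123] x 0.004 0.079 zmed 0.0126 zmax 0.0157
rod? n 92 lo [0.0174 0.0004 0.0131] hi [0.0725 0.     0.0119] x 0.014 0.075 zmed 0.013 zmax 0.0156
rod? n 84 lo [0.0152 0.0196 0.0132] hi [0.074  0.0192 0.0133] x 0.012 0.077 zmed 0.0131 zmax 0.0154
```

View pics/w7.png

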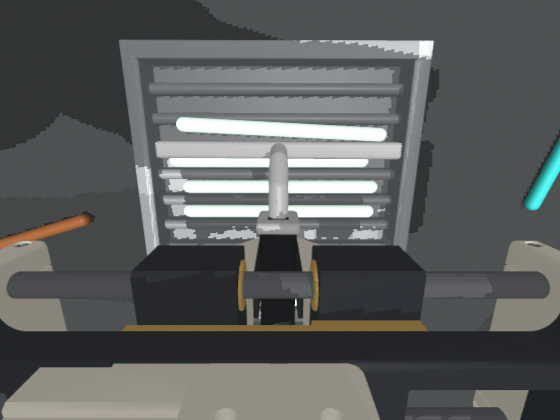

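Request:
play_rows(
  rows=[
    [[0, 0.002, -0.006], [0, 0, 0], -1],
    [[0, 0.002, -0.018], [0, 0, 0], -1],
    [[0, 0.0, -0.03], [0, 0, 0], -1],
    [[0, -0.015, -0.036], [0, 0, 0], -1],
    [[0, -0.035, -0.036], [0, 0, 0], -1],
    [[0, -0.053, -0.03], [0, 0, 0], -1],
    [[0, -0.056, -0.018], [0, 0, 0], -1],
    [[0, -0.056, -0.006], [0, 0, 0], -1],
    [[0, -0.056, 0], [0, 0, 0], -1],
    [[0, -0.056, 0], [0, 0, 0], -1],
  ],
)

```text
clock: 14.25
position: [0.5696, 0.081, 0.0792]
ee_rot: [3.128, -0.28, -0.002]
force: [-0.5, -0.3, -1.0]
width: 0.193
```

```bash
python3 - <<'E'
from h import *
gorow(0,0.066,0.016)
E
```

```text
row tray [-0.0011  0.0788  0.0152]
t 14.25 pos [0.5696 0.081  0.0792] F [-0.47 -0.3  -0.97] w 0.193 q [-0.66  0.59  0.62  1.9  -0.47  0.8   0.04]
 shift [ 0.0021  0.0258 -0.0015] turn [ 0.001  0.001 -0.001] angx -10.24
```

Request:
play_rows(
  rows=[
    [[0, 0, -0.001], [0, 0, 0], -1],
    [[0, 0.003, -0.001], [0, 0, 0], -1],
    [[0, 0.006, -0.001], [0, 0, 0], -1],
    [[0, 0.009, -0.001], [0, 0, 0], -1],
    [[0, 0.012, -0.001], [0, 0, 0], -1],
    [[0, 0.015, -0.001], [0, 0, 0], -1],
    [[0, 0.018, -0.001], [0, 0, 0], -1],
    [[0, 0.021, -0.001], [0, 0, 0], -1],
    [[0, 0.024, -0.001], [0, 0, 0], -1],
    [[0, 0.026, -0.001], [0, 0, 0], -1],
  ],
)

```text
clock: 15.25
position: [0.5679, 0.0687, 0.0805]
ee_rot: [3.129, -0.279, 0.0]
force: [0.0, -1.4, -1.6]
width: 0.193
```

```bash
python3 - <<'E'
from h import *
gorow(0,0.08,0.016)
snap('wrist','w8'); snap('scene','s8')
rods('w8'); print(); rods('s8')
E
```

```text
row tray [-0.0006  0.0665  0.0165]
t 15.25 pos [0.5679 0.0687 0.0805] F [ 0.04 -1.4  -1.57] w 0.193 q [-0.64  0.59  0.62  1.91 -0.47  0.8   0.06]
 shift [ 0.0011 -0.0271  0.0011] turn [ 0. -0. -0.] angx -10.2
rod? n 119 lo [-0.0657  0.0557  0.0125] hi [-0.0134  0.0553  0.0123] x -0.069 -0.008 zmed 0.0123 zmax 0.0135
rod? n 48 lo [0.0087 0.0553 0.0125] hi [0.0401 0.0553 0.0121] x 0.007 0.042 zmed 0.0123 zmax 0.0134
rod? n 41 lo [0.045  0.0553 0.0117] hi [0.0717 0.0554 0.0125] x 0.044 0.074 zmed 0.0121 zmax 0.013
rod? n 1099 lo [-0.0765  0.0402  0.0131] hi [-0.0128  0.04    0.0132] x -0.083 -0.009 zmed 0.0133 zmax 0.0147
rod? n 849 lo [0.01   0.0399 0.0133] hi [0.0615 0.0396 0.013 ] x 0.007 0.066 zmed 0.0133 zmax 0.0147
rod? n 885 lo [-0.0684  0.0201  0.0132] hi [-0.0129  0.0203  0.0134] x -0.073 -0.009 zmed 0.0133 zmax 0.0147
rod? n 931 lo [0.0112 0.0202 0.0133] hi [0.0695 0.0199 0.0131] x 0.007 0.075 zmed 0.0133 zmax 0.0147
rod? n 690 lo [-0.0702  0.0009  0.0132] hi [-0.0217  0.0007  0.0135] x -0.074 -0.018 zmed 0.0135 zmax 0.0147
rod? n 696 lo [0.0198 0.0006 0.0134] hi [0.0688 0.0008 0.0131] x 0.016 0.073 zmed 0.0134 zmax 0.0147

rod? n 154 lo [-0.0293 -0.0799  0.0133] hi [ 0.0701 -0.0804  0.0124] x -0.037 0.076 zmed 0.0133 zmax 0.0156
rod? n 155 lo [-0.0217 -0.0667  0.0246] hi [ 0.0719 -0.0463  0.0242] x -0.029 0.077 zmed 0.0242 zmax 0.0262
rod? n 121 lo [-0.0041  0.0617  0.0126] hi [0.0752 0.0587 0.0127] x -0.023 0.08 zmed 0.0129 zmax 0.0159
rod? n 90 lo [0.0177 0.0002 0.0136] hi [0.0723 0.0004 0.0128] x 0.013 0.076 zmed 0.0133 zmax 0.0153
rod? n 84 lo [0.0141 0.0201 0.0123] hi [0.0734 0.0195 0.0123] x 0.012 0.077 zmed 0.0133 zmax 0.0158
rod? n 73 lo [0.0152 0.0393 0.0123] hi [0.066  0.0391 0.012 ] x 0.01 0.068 zmed 0.0127 zmax 0.0156
```

View pics/w8.png

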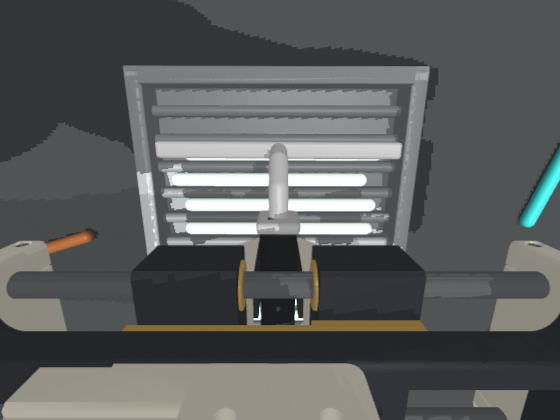

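Request:
play_rows(
  rows=[
    [[0, 0, -0.01], [0, 0, 0], -1],
    [[0, 0, -0.035], [0, 0, 0], -1],
    [[0.002, 0.015, -0.05], [0, 0, 0], -1],
    [[0.005, 0.055, -0.05], [0, 0, 0], -1],
    [[0.009, 0.11, -0.05], [0, 0, 0], -1],
    [[0.009, 0.17, -0.05], [0, 0, 0], -1],
    [[0.009, 0.23, -0.05], [0, 0, 0], -1],
    [[0.009, 0.28, -0.05], [0, 0, 0], -1],
    [[0.009, 0.308, -0.05], [0, 0, 0], -1],
    [[0.009, 0.313, -0.05], [0, 0, 0], -1],
  ],
)

```text
clock: 16.35
position: [0.5444, -0.0881, 0.1063]
ee_rot: [3.128, -0.284, 0.002]
force: [0.9, 0.6, -1.8]
width: 0.194
```

Request:
play_rows(
  rows=[
    [[0, 0, 0], [0, 0, 0], -1],
    [[0, 0, 0], [0, 0, 0], -1],
  ],
)

```text
clock: 16.55
position: [0.545, -0.0843, 0.1055]
ee_rot: [-3.129, 0.276, 0.0]
force: [-0.3, -0.4, -1.5]
width: 0.192
```

```bash
python3 - <<'E'
from h import *
gorow(0.004,-0.09,0.018)
snap('wrist','w9'); rods('w9')
gorow(0.004,-0.09,0.018)
E
```

```text
row tray [ 0.0039 -0.0881  0.0415]
t 16.55 pos [ 0.545  -0.0843  0.1055] F [-0.35 -0.45 -1.5 ] w 0.192 q [-0.4   0.52  0.64  1.94 -0.42  0.82  0.3 ]
 shift [-0.0001  0.0037  0.047 ] turn [-0.001  0.     0.002] angx -10.08
rod? n 234 lo [0.0063 0.0091 0.0148] hi [0.0697 0.0089 0.0147] x 0.002 0.076 zmed 0.0148 zmax 0.0161
rod? n 2745 lo [-0.0649 -0.0004  0.0129] hi [ 0.0636 -0.0008  0.013 ] x -0.075 0.073 zmed 0.0132 zmax 0.0147
rod? n 69 lo [ 0.0554 -0.0111  0.0151] hi [ 0.0781 -0.011   0.0146] x 0.054 0.08 zmed 0.0148 zmax 0.0159
rod? n 4391 lo [-0.061  -0.0772  0.0194] hi [ 0.0649 -0.0608  0.0196] x -0.085 0.075 zmed 0.0225 zmax 0.0254
row tray [ 0.0038 -0.0881  0.0415]
t 16.6 pos [ 0.545  -0.0843  0.1054] F [ 0.58 -0.7  -2.17] w 0.195 q [-0.4   0.52  0.64  1.94 -0.42  0.82  0.3 ]
 shift [0.     0.0037 0.0468] turn [-0.001  0.     0.002] angx -10.07
```

View pics/w9.png

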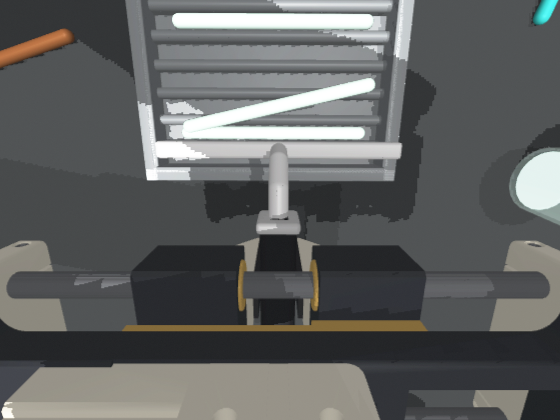

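Request:
play_rows(
  rows=[
    [[0, 0.003, 0.004], [0, 0, 0.002], -1],
    [[0, 0.005, 0.014], [0, 0, 0.002], -1],
    [[0, 0.005, 0.026], [0, 0, 0.002], -1],
    [[0, 0.005, 0.037], [0, 0, 0.002], -1],
    [[0, 0.005, 0.044], [0, 0, 0.002], -1],
    [[0, 0.005, 0.048], [0, 0, 0.002], -1],
    [[0, 0.005, 0.05], [0, 0, 0.002], -1],
    [[0, 0.005, 0.05], [0, 0, 0.002], -1],
  ],
)

```text
clock: 17.4
position: [0.5441, -0.0885, 0.0805]
ee_rot: [-3.129, 0.283, 0.0]
force: [-0.5, -0.1, -2.3]
width: 0.195
```

```bash
python3 - <<'E'
from h import *
gorow(0.004,-0.07,0.016)
E
```

```text
row tray [ 0.004  -0.0924  0.0165]
t 17.4 pos [ 0.5441 -0.0885  0.0805] F [-0.52 -0.07 -2.34] w 0.195 q [-0.37  0.56  0.62  1.96 -0.46  0.77  0.33]
 shift [ 0.0001 -0.0449  0.0009] turn [-0.     0.    -0.002] angx -10.32
```

Request:
play_rows(
  rows=[
    [[0, -0.003, 0], [0, 0, -0.002], -1],
    [[0, -0.007, 0], [0, 0, -0.002], -1],
    [[0, -0.011, 0], [0, 0, -0.002], -1],
    [[0, -0.015, 0], [0, 0, -0.002], -1],
    [[0, -0.018, 0], [0, 0, -0.002], -1],
    [[0, -0.021, 0], [0, 0, -0.002], -1],
    [[0, -0.024, 0], [0, 0, -0.002], -1],
    [[0, -0.027, 0], [0, 0, -0.002], -1],
    [[0, -0.03, 0], [0, 0, -0.002], -1],
    [[0, -0.033, 0], [0, 0, -0.002], -1],
  ],
)

```text
clock: 18.4
position: [0.5471, -0.0721, 0.0805]
ee_rot: [-3.129, 0.279, 0.0]
force: [-0.2, 0.3, -1.2]
width: 0.19
```

Request:
play_rows(
  rows=[
    [[0, -0.003, 0], [0, 0, 0], -1],
    [[0, -0.006, 0], [0, 0, 0], -1],
    [[0, -0.009, 0], [0, 0, 0], -1],
    [[0, -0.012, 0], [0, 0, 0], -1],
    [[0, -0.015, 0], [0, 0, 0], -1],
    [[0, -0.016, 0], [0, 0, 0], -1],
  ],
)

```text
clock: 19.0
position: [0.5486, -0.0641, 0.0805]
ee_rot: [-3.129, 0.279, 0.0]
force: [-0.4, -0.2, -2.0]
width: 0.194
```

```bash
python3 - <<'E'
from h import *
gorow(0.004,-0.06,0.016)
snap('wrist','w10'); snap('scene','s10'); rods('w10')
print(); rods('s10')
E
```

```text
row tray [ 0.0039 -0.0676  0.0165]
t 19.0 pos [ 0.5486 -0.0641  0.0805] F [-0.43 -0.18 -2.04] w 0.194 q [-0.42  0.56  0.62  1.96 -0.46  0.77  0.29]
 shift [ 0.0001 -0.0152  0.0011] turn [-0.  0.  0.] angx -10.18
rod? n 3026 lo [-0.0634  0.0191  0.0133] hi [0.0647 0.0187 0.0132] x -0.073 0.075 zmed 0.0133 zmax 0.0148
rod? n 2803 lo [-0.0645 -0.0004  0.0133] hi [ 0.0632 -0.0003  0.0133] x -0.074 0.074 zmed 0.0134 zmax 0.0148
rod? n 2194 lo [-0.0621 -0.0607  0.0134] hi [ 0.0657 -0.0606  0.0134] x -0.072 0.076 zmed 0.0134 zmax 0.0147
rod? n 787 lo [-0.0694 -0.0808  0.0133] hi [-0.0077 -0.0812  0.0135] x -0.074 -0.004 zmed 0.0136 zmax 0.0148
rod? n 654 lo [ 0.0146 -0.0812  0.0135] hi [ 0.0685 -0.0813  0.0134] x 0.011 0.073 zmed 0.0136 zmax 0.0148

rod? n 166 lo [-0.0675  0.0392  0.0136] hi [0.0622 0.0389 0.0126] x -0.076 0.068 zmed 0.0134 zmax 0.0157
rod? n 187 lo [-0.0572 -0.0601  0.0142] hi [ 0.0714 -0.0601  0.0136] x -0.068 0.078 zmed 0.0137 zmax 0.0158
rod? n 186 lo [-0.0577  0.0004  0.0135] hi [0.0686 0.0004 0.0131] x -0.07 0.076 zmed 0.0128 zmax 0.0158
rod? n 180 lo [-0.0571  0.0199  0.0139] hi [0.0686 0.0194 0.0128] x -0.068 0.076 zmed 0.0133 zmax 0.0157
rod? n 197 lo [-0.0554  0.0586  0.013 ] hi [0.0714 0.0588 0.0132] x -0.067 0.078 zmed 0.0132 zmax 0.0156
rod? n 124 lo [-0.0214 -0.0812  0.0133] hi [ 0.0716 -0.0803  0.013 ] x -0.031 0.076 zmed 0.0134 zmax 0.0156
```

View pics/w10.png

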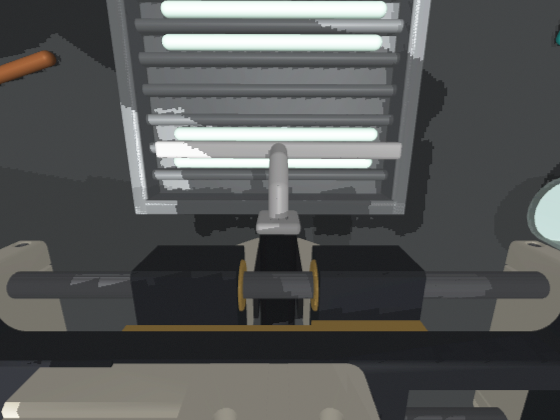

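Request:
play_rows(
  rows=[
    [[0, 0.0, 0], [0, 0, 0], -1],
    [[0, 0.0, -0.01], [0, 0, 0], -1],
    [[0, 0, -0.03], [0, 0, 0], -1],
    [[0, 0, -0.055], [0, 0, 0], -1],
    [[0, 0, -0.08], [0, 0, 0], -1],
    [[0, 0, -0.105], [0, 0, 0], -1],
    [[0, 0, -0.12], [0, 0, 0], -1],
    [[0, 0, -0.128], [0, 0, 0], -1],
    [[0, 0, -0.128], [0, 0, 0], -1],
  ],
)

```text
clock: 20.0
position: [0.5487, -0.0642, 0.1451]
ee_rot: [-3.129, 0.279, -0.001]
force: [-0.1, 1.0, -1.3]
width: 0.188
```

```bash
python3 - <<'E'
from h import *
go([0.4767,-0.2547,0.142],13.38)
snap('wrist','w11'); z=load('w11'); W=world(z); s=arm.observe(); R=Ro.from_rotvec(s['ee_rot']).as_matrix()
m=np.zeros((420,560),bool); m[138:163,150:406]=True
m&=(z['p'].min(-1)>120); b=(W[m]-s['position'])@R; b=b[(b[:,2]>.015)&(b[:,2]<.035)]
print(b.mean(0).round(4)); print(b[b[:,0]<-.05].mean(0).round(4),b[b[:,0]>.05].mean(0).round(4))
E
```

```text
t 20.0 pos [ 0.5487 -0.0642  0.1451] F [-0.11  0.97 -1.35] w 0.188 q [-0.47  0.47  0.69  1.9  -0.38  0.9   0.22]
 shift [-0.0744  0.4004  0.0059] turn [-0.    -0.001 -0.393] angx -10.18
[-0.0013 -0.0593  0.023 ]
[-0.0618 -0.0595  0.0231] [ 0.0604 -0.0589  0.0229]
```

Rake has not slipped in the grip. Return above the rest.

Request:
play_rows(
  rows=[
    [[-0.003, 0.015, 0.0], [0, 0, -0.02], -1],
    [[-0.011, 0.06, 0.0], [0, 0, -0.06], -1],
    [[-0.021, 0.11, 0.0], [0, 0, -0.11], -1],
    [[-0.031, 0.165, 0.0], [0, 0, -0.16], -1],
    [[-0.041, 0.22, 0.0], [0, 0, -0.215], -1],
    [[-0.051, 0.275, 0.0], [0, 0, -0.27], -1],
    [[-0.061, 0.325, 0.0], [0, 0, -0.32], -1],
    [[-0.069, 0.37, 0.0], [0, 0, -0.365], -1],
    [[-0.073, 0.393, 0.0], [0, 0, -0.387], -1],
    [[-0.0744, 0.4004, 0.0], [0, 0, -0.393], -1],
  ],
)

```text
clock: 21.05
position: [0.4749, -0.2569, 0.1442]
ee_rot: [3.12, 0.363, -0.001]
force: [-0.9, -0.2, -1.6]
width: 0.191
```

Request:
play_rows(
  rows=[
    [[0, 0, 0], [0, 0, 0], -1],
    [[0, 0, 0], [0, 0, 0], -1],
    [[0, 0, 0], [0, 0, 0], -1],
  ],
)

```text
clock: 21.35
position: [0.4768, -0.2538, 0.1443]
ee_rot: [-3.119, -0.368, 0.0]
force: [0.2, 0.3, -0.5]
width: 0.191
```

```bash
python3 - <<'E'
from h import *
go([0.4767,-0.2547,0.065],13.38)
E
```

```text
t 21.35 pos [ 0.4768 -0.2538  0.1443] F [ 0.2   0.32 -0.46] w 0.191 q [-0.04  0.43  0.59  1.93 -0.31  0.87  0.94]
 shift [-0.0007  0.0019  0.1586] turn [-0.001  0.     0.001] angx 13.46
```

Request:
play_rows(
  rows=[
    [[-0.001, 0.002, 0.01], [0, 0, 0.001], -1],
    [[-0.001, 0.002, 0.03], [0, 0, 0.001], -1],
    [[-0.001, 0.002, 0.055], [0, 0, 0.001], -1],
    [[-0.001, 0.002, 0.08], [0, 0, 0.001], -1],
    [[-0.001, 0.002, 0.105], [0, 0, 0.001], -1],
    [[-0.001, 0.002, 0.125], [0, 0, 0.001], -1],
    [[-0.001, 0.002, 0.14], [0, 0, 0.001], -1],
    [[-0.001, 0.002, 0.149], [0, 0, 0.001], -1],
    [[-0.001, 0.002, 0.153], [0, 0, 0.001], -1],
    [[-0.001, 0.002, 0.154], [0, 0, 0.001], -1],
  ],
)

```text
clock: 22.35
position: [0.4763, -0.256, 0.0675]
ee_rot: [3.12, 0.364, 0.0]
force: [-0.1, 0.8, -0.7]
width: 0.191
```

```bash
python3 - <<'E'
from h import *
snap('scene','s12'); go([0.4767,-0.2547,0.064],13.38)
E
```

```text
t 22.4 pos [ 0.4764 -0.256   0.0677] F [ 0.14 -0.03 -1.15] w 0.192 q [ 0.03  0.54  0.51  1.99 -0.4   0.71  1.02]
 shift [ 0.0012 -0.0024  0.0073] turn [ 0.    -0.    -0.001] angx 13.32
```

Request:
play_rows(
  rows=[
    [[0.001, -0.002, 0.002], [0, 0, 0], -1],
    [[0.001, -0.002, 0.004], [0, 0, 0], -1],
    [[0.001, -0.002, 0.006], [0, 0, 0], -1],
    [[0.001, -0.002, 0.007], [0, 0, 0], -1],
    [[0.001, -0.002, 0.0075], [0, 0, 0], -1],
  ],
)

```text
clock: 22.9
position: [0.4766, -0.2548, 0.0639]
ee_rot: [3.12, 0.364, 0.0]
force: [-0.4, 0.8, 2.7]
width: 0.193
```

```bash
python3 - <<'E'
from h import *
go([0.4767,-0.2547,0.064],13.38)
E
```

```text
t 22.9 pos [ 0.4766 -0.2548  0.0639] F [-0.36  0.8   2.7 ] w 0.193 q [ 0.03  0.55  0.51  1.99 -0.4   0.7   1.02]
 shift [ 0.0003 -0.0002 -0.0002] turn [ 0.    -0.    -0.001] angx 13.33
```

Standing on the bench. Ease off a touch and open.

Request:
play_rows(
  rows=[
    [[0, 0, -0.0004], [0, 0, 0], -0.55],
    [[0, 0, -0.0004], [0, 0, 0], -0.5],
    [[0, 0, -0.0004], [0, 0, 0], -0.3],
    [[0, 0, -0.0004], [0, 0, 0], 0],
    [[0, 0, -0.0004], [0, 0, 0], 0.5],
    [[0, 0, -0.0004], [0, 0, 0], 1],
    [[0, 0, -0.0004], [0, 0, 0], 1],
    [[0, 0, -0.0004], [0, 0, 0], 1],
    [[0, 0, -0.0004], [0, 0, 0], 1],
    [[0, 0, -0.0004], [0, 0, 0], 1],
  ],
)

```text
clock: 23.9
position: [0.4765, -0.2548, 0.064]
ee_rot: [-3.12, -0.365, 0.0]
force: [0.6, 0.1, -0.5]
width: 0.896
```

Request:
play_rows(
  rows=[
    [[0, 0, 0], [0, 0, 0], 1],
    [[0, 0, -0.01], [0, 0, 0], 1],
    [[0, 0, -0.03], [0, 0, 0], 1],
    [[0, 0, -0.06], [0, 0, 0], 1],
    [[0, 0, -0.1], [0, 0, 0], 1],
    [[0, 0, -0.15], [0, 0, 0], 1],
    [[0, 0, -0.2], [0, 0, 0], 1],
    [[0, 0, -0.24], [0, 0, 0], 1],
    [[0, 0, -0.26], [0, 0, 0], 1],
    [[0, 0, -0.26], [0, 0, 0], 1],
  ],
)

```text
clock: 24.9
position: [0.4772, -0.2552, 0.1955]
ee_rot: [3.119, 0.364, 0.004]
force: [-0.4, 0.5, -0.6]
width: 0.997
```

```bash
python3 - <<'E'
from h import *
go([0.4,-0.4547,0.25],13.38)
snap('wrist','w13'); snap('top','t13'); snap('scene','s13'); rods('s13')
z=load('w13'); W=world(z)
b=W[120:170,190:370].reshape(-1,3); b=b[(b[:,2]>.036)&(b[:,2]<.045)]; c,(w,h),a=cv2.minAreaRect((b[:,:2]*1000).astype(np.float32)); print('head',c,w,h,a,np.median(b[:,2]))
E
```

```text
t 24.9 pos [ 0.4772 -0.2552  0.1955] F [-0.44  0.51 -0.6 ] w 0.997 q [-0.07  0.37  0.62  1.87 -0.26  0.98  0.9 ]
 shift [-0.2419  0.3529 -0.1091] turn [ 0.001 -0.002 -0.001] angx 13.33
rod? n 189 lo [-0.0593 -0.0801  0.0136] hi [ 0.069  -0.0804  0.0127] x -0.07 0.075 zmed 0.0132 zmax 0.0155
rod? n 166 lo [-0.0675  0.0392  0.0135] hi [0.0626 0.0387 0.0133] x -0.076 0.068 zmed 0.0136 zmax 0.0155
rod? n 191 lo [-0.0575 -0.06    0.0137] hi [ 0.0713 -0.0602  0.0134] x -0.068 0.077 zmed 0.0136 zmax 0.0157
rod? n 190 lo [-0.06    0.0004  0.013 ] hi [0.0682 0.0002 0.0129] x -0.07 0.075 zmed 0.0132 zmax 0.0152
rod? n 185 lo [-0.0587  0.02    0.0124] hi [0.0685 0.0195 0.0132] x -0.07 0.077 zmed 0.013 zmax 0.0156
rod? n 201 lo [-0.0562  0.0584  0.0133] hi [0.0718 0.0588 0.0128] x -0.067 0.079 zmed 0.013 zmax 0.0156
head (460.5352478027344, -197.25192260742188) 145.58804321289062 10.052701950073242 12.80472469329834 0.040684721144659056
```

View pics/w13.png

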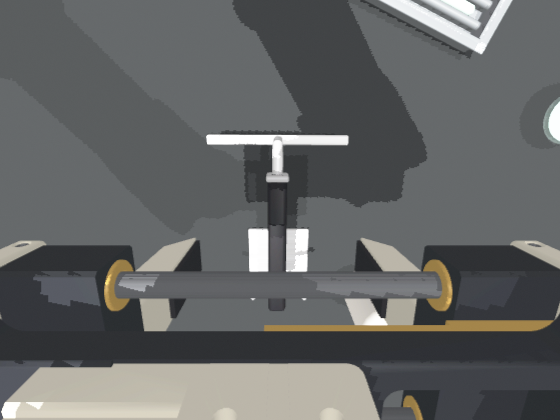

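View pics/s13.png

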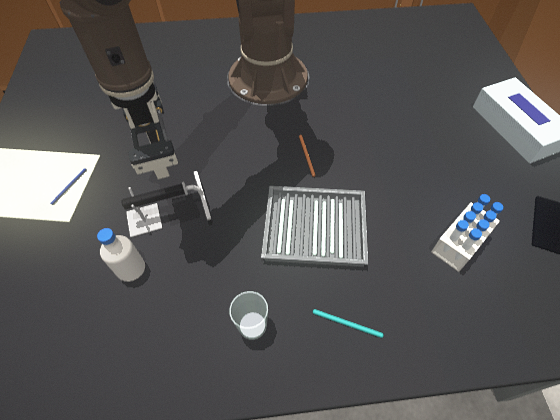

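```bash
python3 - <<'E'
from h import *
print(arm.sign_off())
E
```

```text
the job is handed in; nothing more can be done
None
```

All six rods now lie in grooves and the rake is back standing on its rest; I handed the job in at about 25 s, and no verdict was reported.

**What I did:**
- I gripped the rake at its handle and set the tines down on the ridge at y = +30 mm.
- I combed with the tips about 1 mm above the crests. One rod was swept toward -y into groove 0. Another was swept toward +y and dropped into groove +60, but one end stayed up on the next ridge, so I pushed that end back from the other side. The third was swept toward +y into groove -60.

**Last checks:**
- **Rods:** in the final scene picture they lie in grooves -80, -60, 0, +20, +40 and +60. Their tops read about 13–14 mm above the bench, they are straight to within about 0.005 rad, and their centres are within about 8 mm of mid-tray.
- **Rake:** it stands with its handle in the fork. Its head is within about 2–4 mm and 0.01 rad of where it was first measured, which is about as good as the camera calibration.
- **Bystanders:** the beaker, wash bottle and rack look unmoved in the picture; I did not measure them again.
- **Forces:** the set-down on the tray crept up to about 7 N before I eased off, heavier than I intended but under 15 N. No push on the rods showed above the sensor noise, about 1 N.

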